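# Pin up the weld-on hinge brackets

## Robot

A 6-joint arm with a two-finger parallel gripper is mounted at the origin on the work surface. World frame = base frame: x ahead of the robot, y to its left, z up, the work surface at z = 0. Lengths are in m, angles in degrees, forces in N, time in s.
With the tool pointing down it reaches from about 0.4 to 0.825 m from the base axis. Payload 7 kg.
Tool frame: the origin (TCP) lies between the finger pads; the fingertips stand 22 mm ahead of it and the grasp point (between the pads) lies 3 mm ahead of it; z points along the fingers, y is the line along which they close (so a half turn about z gives the same grasp; the last joint's range is limited). The gripper opens to 88 mm and grips with 3 to 60 N. Pads are 19 mm wide; open, the fingers measure 130 mm over their backs; the gripper's body (78 mm by 193 mm) begins 47 mm behind the grasp point.
Start: joints at [89.043, 20.546, 0.682, 0, -70.136, -16.507], TCP at [0.203, 0.644, 0.249] pointing down, gripper open.
Joint ranges: [-176.03, 176.03], [-82.01, 121.73], [-58.28, 71.71], [-173.87, 95.51], [-174.79, -0.11], [-173.66, 173.66]. Speed limits (degrees/s): [136.94, 136.94, 172.46, 180, 180, 180].

## Interface

Orientations are given as [roll, pitch, yaw] about the fixed x, y, z axes, in that order (R = Rz(yaw) Ry(pitch) Rx(roll)).
In Python, from plant import r, vision gives the robot as it stands.
- The arm moves only by the shell command python3 -m pendant 'ROWS' [FORCE]. ROWS is JSON, a list that holds one entry, the list of rows, each a list of 7 numbers: the shift along the tool's x, y, z scaled (see below), then the turn, a rotation vector about the tool's x, y, z scaled (see below), then the opening, from -1 (shut) to 1 (fully open). In form: [[[x, y, z, wx, wy, wz, fingers], ...]]. A call has exactly 8 rows; each row shifts and turns the commanded pose from where the row before left it, along the tool's axes as they then stand; what a row does not reach is not made up. The controller multiplies each number of a shift by 20 mm and each number of a turn by 4 degrees. A row lasts 1/10 s, in which the tool goes at most 50 mm and 8.59 degrees, less where a joint would pass 70% of its speed; a pose out of reach is approached as far as the arm can. A call with a number of a shift or a turn outside -1 to 1 is refused whole. A call with a gripper value outside its range is refused whole. The fingers move at their own pace and stop on an object; FORCE is the grip in N (left out, the last holds). Time passes only in rows, so rows that do not move let the fingers close, or fill a call up. It gives the time, the measured TCP pose, the force, the opening and the grip force at its end, in the units of the state.
- r.get_state(): the state, without advancing time (a new reading comes with each control period).
- vision.capture(name): name is "scene" or "top" or "wrist"; returns a dict with "frame" (384x512x3 uint8, blue, green, red), "depth" (384x512 float32, m along the optical axis (not along the pixel's ray), 0 where there is no reading), "camera_matrix" (3x3 intrinsics, pixels), "extrinsics" (4x4, takes a point from world to camera coordinates); the wrist camera has in their place "hand_eye" (4x4, takes a point from camera to tool coordinates, whose origin is the TCP and whose axes are the flange's). Camera axes: x right, y up, looking along -z (the intrinsics and any distortion apply to the point x, -y, -z); pixel columns grow to the right and rows downward; lengths in m; the calibration is good to about 2 mm. A picture is of the moment at which its call begins: read the wrist's pose just before it.
- r.close_job(): hands the job in; it is judged then, once.
The state is a dict: "time_s": time; "joints": joint angles; "qd": joint speeds; "joint_torque": joint torques, N m; "tcp_pos": TCP position; "eef_rot": TCP orientation; "contact_force": force on the tool from outside, world axes, zero at the start; "moment": the same for the moment, N m; "gripper_width": finger opening in m; "gripper_force": force on a finger pad.
Only numpy, scipy, OpenCV 4.12 (cv2) and the standard library are available. Lean on these libraries where they do the work, as an engineer would, in place of code of your own. Each camera call takes 0.05 s, during which the arm holds its last target. There are 200 camera calls.

## Task

Fold both half-open long flaps of the carton well back, so that both stand open at once and the hinge pins are exposed. Then put one pin down through the holes of every hinge bracket on the bench until its head rests on the bracket's top plate, with any spare pins left standing in the carton. Finally fold both flaps shut flat again; the brackets stay standing on the bench, and the bottle and the tin are left alone.

Things in the scene. Friction and masses are not known exactly. Their poses are not given: they have to be found in the camera images.
- carton: Open-topped cardboard carton standing on the bench and fixed to it, 212 mm long (its x), 150 mm wide (its y), 124 mm high, walls 4 mm; origin at the centre of its underside, z up. Inside, a grey foam insert (top 53 mm above the bench) has four square 17.6 mm wide, 45 mm deep holes in a row along the carton's x, at x = -72, -24, 24, 72 mm and y = 0; a pin stands in each.
- flap_left (a joint): Angle (rad) of the carton's long flap on its +y side: 0 = closed flat over the box, 1.57 = upright, 2.45 = folded right back outside (limit). Stiff crease: stays where it is left.
- flap_right (a joint): The same for the long flap on the carton's -y side: 0 closed, 1.57 upright, 2.45 folded right back.
- flap_left_hinge (a point): Middle of the left flap's crease, on the carton's rim, 124 mm above the bench, 75 mm to +y of the carton's centre. The crease runs along the carton's x; the flap is 206 mm long along it.
- flap_left_edge (a point): Middle of the left flap's free edge, 66 mm from the crease; cardboard 5 mm thick. When both flaps are closed a gap of 18 mm stays between their edges along the middle of the carton.
- flap_right_hinge (a point): As flap_left_hinge, for the flap on the carton's -y side.
- flap_right_edge (a point): As flap_left_edge, for the flap on the carton's -y side.
- pin1: Hinge pin, 108 mm long, 0.22 kg: steel shank 16 mm in diameter and 80 mm long with a rounded lower end, and a red cylindrical head 26 mm in diameter and 28 mm tall on top. Origin at the centre of the shank's tip, z along the pin towards the head. Starts upright in the carton, its head's top 8 mm below the carton's rim.
- pin2: Hinge pin, 108 mm long, 0.22 kg: steel shank 16 mm in diameter and 80 mm long with a rounded lower end, and a red cylindrical head 26 mm in diameter and 28 mm tall on top. Origin at the centre of the shank's tip, z along the pin towards the head. Starts upright in the carton, its head's top 8 mm below the carton's rim.
- pin3: Hinge pin, 108 mm long, 0.22 kg: steel shank 16 mm in diameter and 80 mm long with a rounded lower end, and a red cylindrical head 26 mm in diameter and 28 mm tall on top. Origin at the centre of the shank's tip, z along the pin towards the head. Starts upright in the carton, its head's top 8 mm below the carton's rim.
- pin4: Hinge pin, 108 mm long, 0.22 kg: steel shank 16 mm in diameter and 80 mm long with a rounded lower end, and a red cylindrical head 26 mm in diameter and 28 mm tall on top. Origin at the centre of the shank's tip, z along the pin towards the head. Starts upright in the carton, its head's top 8 mm below the carton's rim.
- bracket1: Loose steel hinge bracket, 0.85 kg, open frame 80 mm high: base plate 76 x 74 x 12 mm with a square 22 mm hole, two upright side webs at its y sides, and a light grey top plate 56 x 74 x 16 mm with a 19 mm through hole straight above the base hole. Origin at the centre of its underside, z up. May be absent (None).
- bracket1_hole (a point): Centre of the top plate's hole at its upper face, 80 mm above the bench. A pin put through here hangs by its head, its tip inside the base hole at the bench.
- bracket2: Loose steel hinge bracket, 0.85 kg, open frame 80 mm high: base plate 76 x 74 x 12 mm with a square 22 mm hole, two upright side webs at its y sides, and a light grey top plate 56 x 74 x 16 mm with a 19 mm through hole straight above the base hole. Origin at the centre of its underside, z up. May be absent (None).
- bracket2_hole (a point): Centre of the top plate's hole at its upper face, 80 mm above the bench. A pin put through here hangs by its head, its tip inside the base hole at the bench.
- bracket3: Loose steel hinge bracket, 0.85 kg, open frame 80 mm high: base plate 76 x 74 x 12 mm with a square 22 mm hole, two upright side webs at its y sides, and a light grey top plate 56 x 74 x 16 mm with a 19 mm through hole straight above the base hole. Origin at the centre of its underside, z up. May be absent (None).
- bracket3_hole (a point): Centre of the top plate's hole at its upper face, 80 mm above the bench. A pin put through here hangs by its head, its tip inside the base hole at the bench.
- bracket4: Loose steel hinge bracket, 0.85 kg, open frame 80 mm high: base plate 76 x 74 x 12 mm with a square 22 mm hole, two upright side webs at its y sides, and a light grey top plate 56 x 74 x 16 mm with a 19 mm through hole straight above the base hole. Origin at the centre of its underside, z up. May be absent (None).
- bracket4_hole (a point): Centre of the top plate's hole at its upper face, 80 mm above the bench. A pin put through here hangs by its head, its tip inside the base hole at the bench.
- bottle: Green bottle, 68 mm in diameter, 230 mm tall. Bystander: leave alone.
- tin: Blue tin, 72 mm in diameter, 90 mm tall. Bystander: leave alone.
Not all that is in view belongs to the job. Leave any yellow look-alike of the pin1 alone. What is shaped like the pin2 but orange is not meant.

How it is judged:
By the outcome, as a careful person would: the job done as asked, in the order asked, and still so for the second after the job is handed in, with the robot touching nothing.
Of bracket1, bracket2, bracket3, bracket4 only 2 to 4 are there at a start; the rules pass over those that are not, and their reading is None.
At some moment in a run one of bracket1, bracket2, bracket3, bracket4 may be knocked a few centimetres aside while the robot is not near it.
It also fails if it takes over 210 s, if anything falls off the work surface, if the arm or the gripper's body presses on something with over 40 N, if the wrist force passes 120 N, or if a joint passes its speed limit or range.

## Working session

There is one attempt and no reset: what is moved stays moved. The work goes in short steps, Python scripts to look and compute and a shell command to move; the robot and the scene stay as the last step left them, time stands still between calls to the robot, and variables do not carry over. Pictures are saved under pics/ and viewed, at most 14 in all, crops included, and the job is handed in when it is done.

```bash
ls; mkdir -p pics; python3 - <<'E'
from plant import r, vision
import cv2,numpy as np
s=r.get_state(); print({k:np.round(v,3).tolist() for k,v in s.items()})
for n in ["scene","top"]:
    c=vision.capture(n); cv2.imwrite(f"pics/{n}0.png",c["frame"]); np.savez(f"{n}0.npz",**c)
    print(n,c["camera_matrix"],c["extrinsics"],(c["depth"]>0).mean(), [k for k in c])
c=vision.capture("wrist");print(c["hand_eye"],c["camera_matrix"])
E
```

```text
pics
{'time_s': 0.0, 'joints': [89.043, 20.592, 0.634, -0.02, -70.137, -16.507], 'qd': [-0.037, -0.037, 0.002, -0.038, 0.019, 0.082], 'joint_torque': [0.002, -58.272, 29.304, 6.997, 0.007, -0.0], 'tcp_pos': [0.202, 0.643, 0.248], 'eef_rot': [179.903, -0.009, -17.471], 'contact_force': [-0.061, -0.152, -0.217], 'moment': [-0.031, -0.011, 0.036], 'gripper_force': 0.0, 'gripper_width': 0.088}
scene [[352.1683597    0.         258.43618942]
 [  0.         352.1683597  189.3570776 ]
 [  0.           0.           1.        ]] [[-0.63910855  0.76907933  0.00756537  0.35651816]
 [-0.54514772 -0.45991523  0.70092221  0.26383955]
 [ 0.54254422  0.44384114  0.7131976  -1.22905393]
 [ 0.          0.          0.          1.        ]] 0.9961344401041666 ['frame', 'depth', 'camera_matrix', 'extrinsics']
top [[405.76194671   0.         251.03119867]
 [  0.         405.76194671 196.60846547]
 [  0.           0.           1.        ]] [[-0.00845248 -0.99977096  0.01966181  0.0178816 ]
 [ 0.98819658 -0.00534376  0.15309787 -0.56905959]
 [-0.15295774  0.02072379  0.98801541 -1.05483755]
 [ 0.          0.          0.          1.        ]] 0.9959767659505209 ['frame', 'depth', 'camera_matrix', 'extrinsics']
[[ 7.69946070e-04  9.50617341e-01  3.10364428e-01  8.61507716e-02]
 [ 9.99999335e-01 -9.98354388e-04  5.77087512e-04  4.76229468e-04]
 [ 8.58443085e-04  3.10363777e-01 -9.50617478e-01 -1.35787468e-01]
 [ 0.00000000e+00  0.00000000e+00  0.00000000e+00  1.00000000e+00]] [[298.68846454   0.         253.88196127]
 [  0.         298.68846454 188.84901793]
 [  0.           0.           1.        ]]
```

View pics/scene0.png

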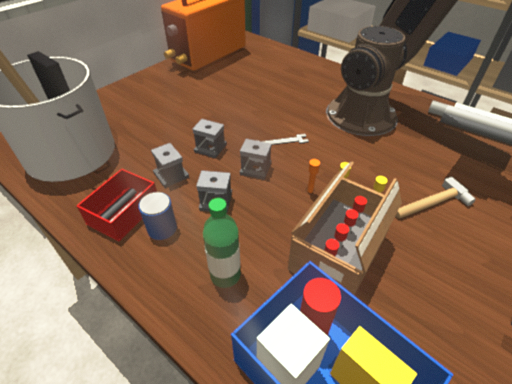

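View pics/top0.png

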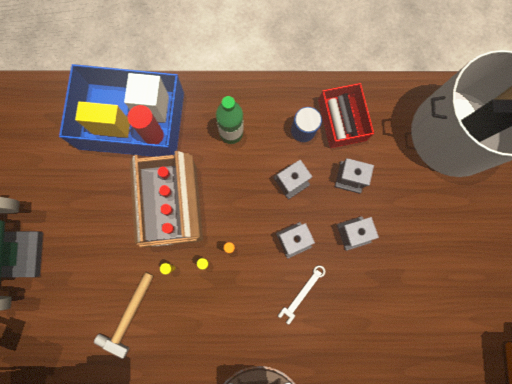

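The pictures show the carton with 4 red pins at top px (164,172), (165,191), (166,209) and (167,228). Its flaps are half open. Four brackets have holes near (294,176), (354,173), (296,239) and (360,232). The yellow look-alikes are at (166,268) and (202,263), the orange one is at (229,247), and I leave all three alone. The red cylinder at (145,125) is in the blue bin and isn't part of the job.

```bash
cat > h.py <<'E'
from plant import r, vision
import cv2,numpy as np
from scipy.spatial.transform import Rotation as R
def cap(n):
    s=r.get_state(); c=dict(vision.capture(n))
    if n=="wrist":
        T=np.eye(4);T[:3,:3]=R.from_euler('xyz',s['eef_rot'],degrees=True).as_matrix();T[:3,3]=s['tcp_pos']
        c['extrinsics']=np.linalg.inv(T@c['hand_eye'])
    return c
def cloud(c):
    K=c['camera_matrix'];d=c['depth'];v,u=np.mgrid[:d.shape[0],:d.shape[1]]
    p=np.stack([(u-K[0,2])/K[0,0]*d,-(v-K[1,2])/K[1,1]*d,-d],-1)
    E=np.linalg.inv(c['extrinsics']);return p@E[:3,:3].T+E[:3,3]
def ray(c,uv,z):
    K=c['camera_matrix'];E=np.linalg.inv(c['extrinsics']);o=E[:3,3]
    uv=np.atleast_2d(uv).astype(float)
    d=np.c_[(uv[:,0]-K[0,2])/K[0,0],-(uv[:,1]-K[1,2])/K[1,1],-np.ones(len(uv))]@E[:3,:3].T
    return o+d*((z-o[2])/d[:,2])[:,None]
def blobs(m,lo=15,hi=1e9):
    n,l,s,c=cv2.connectedComponentsWithStats(m.astype(np.uint8))
    return [(c[i],s[i],l==i) for i in range(1,n) if lo<=s[i,4]<=hi]
def red(c):
    h=cv2.cvtColor(c['frame'],cv2.COLOR_BGR2HSV);return ((h[...,0]<6)|(h[...,0]>174))&(h[...,1]>170)&(h[...,2]>90)
E
python3 - <<'E'
from h import *
c=dict(np.load("top0.npz"));P=cloud(c)
for b in blobs(red(c),20,300):
    print('red',b[0].round(1),b[1][4],ray(c,b[0],.116).round(4),P[b[2]].mean(0).round(3))
h=cv2.cvtColor(c['frame'],cv2.COLOR_BGR2HSV)
# bracket tops via depth
top=(abs(P[...,2]-.08)<.012)&(h[...,1]<60)
for b in blobs(top,150,2000):
    m=b[2].astype(np.uint8);cn=max(cv2.findContours(m,0,1)[0],key=cv2.contourArea)
    x0,y0,w,hh=b[1][:4]; W=ray(c,cn[:,0,:],.08)[:,:2].astype(np.float32)
    rc=cv2.minAreaRect(W)
    sub=np.zeros_like(m,bool);fill=cv2.fillPoly(m*0,[cn],1)
    dark=(h[...,2]<90)&(cv2.erode(fill,np.ones((7,7)))>0)
    hv=[q[0] for q in blobs(dark,4)]
    print('br',b[0].round(1),b[1][4],[np.round(q,3) for q in rc],'holes',[ (q.round(1),ray(c,q,.08).round(4)) for q in hv], P[b[2]][:,2].mean().round(4))
# carton profile: points near region, by columns at row 200
for row in (180,200,218):
    print(row,[tuple(P[row,u].round(3)) for u in range(126,206,4)])
for b in blobs((h[...,0]>8)&(h[...,0]<33)&(h[...,1]>200)&(h[...,2]>150),20,400): print('yo',b[0],ray(c,b[0],.108).round(3))
E
```

```text
red [162.9 171.6] 87 [[0.6234 0.2389 0.116 ]] [0.624 0.24  0.113]
red [164.4 190.5] 84 [[0.5749 0.2339 0.116 ]] [0.575 0.234 0.113]
red [165.9 209. ] 88 [[0.5277 0.229  0.116 ]] [0.528 0.229 0.114]
red [167.2 227.7] 88 [[0.4808 0.2246 0.116 ]] [0.481 0.225 0.114]
br [482.2  84.9] 220 [array([ 0.874, -0.621]), array([0.121, 0.028]), np.float64(72.138)] holes [] 0.0806
br [438.2 143.6] 403 [array([ 0.716, -0.508]), array([0.245, 0.097]), np.float64(30.406)] holes [] 0.0797
br [357.3 171.7] 580 [array([ 0.629, -0.268]), array([0.076, 0.059]), np.float64(74.054)] holes [(array([357.4, 171.4]), array([[ 0.6297, -0.2684,  0.08  ]]))] 0.0795
br [294.4 175.7] 568 [array([ 0.619, -0.101]), array([0.056, 0.075]), np.float64(33.691)] holes [(array([294.4, 175.4]), array([[ 0.6195, -0.1005,  0.08  ]]))] 0.0794
br [360.9 231.3] 596 [array([ 0.471, -0.27 ]), array([0.056, 0.076]), np.float64(16.886)] holes [(array([361.1, 231.4]), array([[ 0.4706, -0.2704,  0.08  ]]))] 0.0797
br [296.9 238.6] 586 [array([ 0.453, -0.103]), array([0.056, 0.075]), np.float64(23.824)] holes [(array([296.8, 238.5]), ar
[... 3036 characters left out ...]
at64(0.052)), (np.float64(0.511), np.float64(0.229), np.float64(0.054)), (np.float64(0.511), np.float64(0.219), np.float64(0.055)), (np.float64(0.512), np.float64(0.209), np.float64(0.049)), (np.float64(0.498), np.float64(0.178), np.float64(0.184)), (np.float64(0.499), np.float64(0.17), np.float64(0.173)), (np.float64(0.5), np.float64(0.163), np.float64(0.158)), (np.float64(0.502), np.float64(0.155), np.float64(0.145)), (np.float64(0.508), np.float64(0.152), np.float64(0.083)), (np.float64(0.516), np.float64(0.15), np.float64(-0.001))]
yo [228.84883721 247.53488372] [[0.431 0.072 0.108]]
yo [202.11827957 263.29032258] [[0.393 0.138 0.108]]
yo [165.3047619  268.25714286] [[0.381 0.228 0.108]]
```

```bash
python3 - <<'E'
import cv2
a=cv2.imread("pics/top0.png")[130:290,110:260];b=cv2.imread("pics/scene0.png")[140:290,270:420]
cv2.imwrite("pics/c1.png",cv2.hconcat([cv2.resize(a,(450,480),interpolation=2)[:480,:400],cv2.resize(b,(480,480),interpolation=2)[:,:400]]))
E
```

```text
(no output)
```

View pics/c1.png

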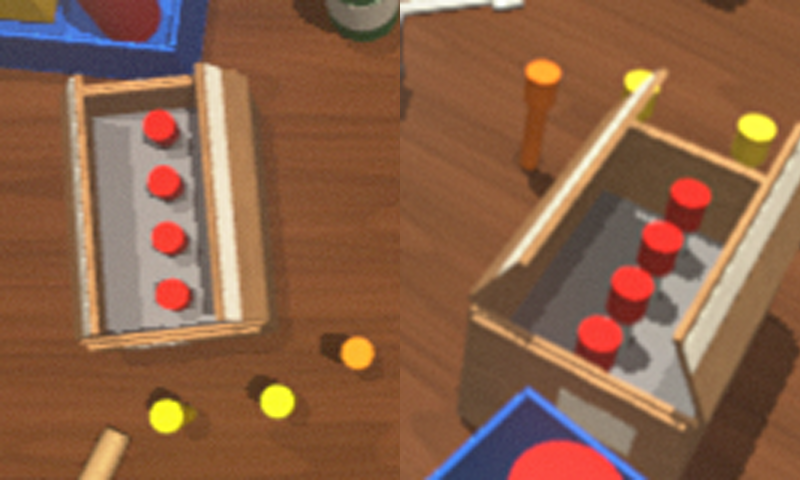

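```bash
cat >> h.py <<'E'
def go(x,y,z,yaw=None):
    s=r.get_state();M=R.from_euler('xyz',s['eef_rot'],degrees=True)
    d=M.inv().apply(np.array([x,y,z])-s['tcp_pos'])/.02
    print('t',round(s['time_s'],1),'tcp',np.round(s['tcp_pos'],4),'rot',np.round(s['eef_rot'],1),'shift',d.round(2))
    if yaw is not None:
        G=R.from_euler('xyz',[180,0,yaw],degrees=True);print('turn',(np.degrees((M.inv()*G).as_rotvec())/4).round(2),'shift after',(G.inv().apply(np.array([x,y,z])-s['tcp_pos'])/.02).round(2))
E
python3 -m pendant '[[[0,0,0,0,0,1,-1],[0,0,0,0,0,1,-1],[0,0,0,0,0,1,-1],[0,0,0,0,0,1,-1],[0,0,0,0,0,1,-1],[0,0,0,0,0,1,-1],[0,0,0,0,0,1,-1],[0,0,0,0,0,1,-1]]]' 20
python3 -m pendant '[[[0,0,0,0,0,1,-1],[0,0,0,0,0,1,-1],[0,0,0,0,0,1,-1],[0,0,0,0,0,1,-1],[0,0,0,0,0,1,-1],[0,0,0,0,0,1,-1],[0,0,0,0,0,1,-1],[0,0,0,0,0,0.7,-1]]]' 
python3 -c "
from h import *
go(.552,.232,.249,-84.3)
c=dict(np.load('top0.npz'));print('bottle',ray(c,[[228,103]],.23),'tin',ray(c,[[307,118]],.09))"
```

```text
time_s: 0.95
tcp_pos: [0.2025, 0.6437, 0.2482]
eef_rot: [180.0, -0.0, -49.6]
contact_force: [0.0, -0.7, 0.2]
gripper_width: 0.029
gripper_force: 0.0
time_s: 1.75
tcp_pos: [0.2025, 0.6437, 0.2482]
eef_rot: [180.0, -0.0, -80.4]
contact_force: [-1.2, 0.5, 0.1]
gripper_width: 0.0003
gripper_force: 0.0
t 1.8 tcp [0.2025 0.6437 0.2482] rot [180.   -0.  -80.4] shift [ 23.2  -13.81  -0.03]
turn [ 0.   -0.01  0.97] shift after [ 22.22 -15.34  -0.04]
bottle [[0.76062882 0.06948706 0.23      ]] tin [[ 0.77431063 -0.13688664  0.09      ]]
```

```bash

python3 -m pendant '[[[0,0,0,0,0,0.97,-1],[1,-0.7,0,0,0,0,-1],[1,-0.7,0,0,0,0,-1],[1,-0.7,0,0,0,0,-1],[1,-0.7,0,0,0,0,-1],[1,-0.7,0,0,0,0,-1],[1,-0.7,0,0,0,0,-1],[1,-0.7,0,0,0,0,-1]]]' 
python3 -m pendant '[[[1,-0.7,0,0,0,0,-1],[1,-0.7,0,0,0,0,-1],[1,-0.7,0,0,0,0,-1],[1,-0.7,0,0,0,0,-1],[1,-0.7,0,0,0,0,-1],[1,-0.7,0,0,0,0,-1],[1,-0.7,0,0,0,0,-1],[1,-0.7,0,0,0,0,-1]]]' 
python3 -m pendant '[[[1,-0.7,0,0,0,0,-1],[1,-0.7,0,0,0,0,-1],[1,-0.7,0,0,0,0,-1],[1,-0.7,0,0,0,0,-1],[1,-0.7,0,0,0,0,-1],[1,-0.7,0,0,0,0,-1],[1,-0.7,0,0,0,0,-1],[0.2,-0.4,0,0,0,0,-1]]]' 
python3 -c "
from h import *
go(.552,.232,.172,-84.3)"
```

```text
time_s: 2.55
tcp_pos: [0.3159, 0.5124, 0.249]
eef_rot: [-180.0, 0.0, -84.2]
contact_force: [0.3, -0.3, -0.8]
gripper_width: 0.0001
gripper_force: 0.0
time_s: 3.35
tcp_pos: [0.4431, 0.3645, 0.2489]
eef_rot: [-180.0, 0.0, -84.2]
contact_force: [0.8, 0.3, 0.3]
gripper_width: 0.0003
gripper_force: 0.0
time_s: 4.15
tcp_pos: [0.5632, 0.2312, 0.2489]
eef_rot: [-180.0, -0.0, -84.3]
contact_force: [0.4, 0.4, -0.5]
gripper_width: 0.0007
gripper_force: 0.0
t 4.2 tcp [0.5632 0.2312 0.2489] rot [-180.    -0.   -84.3] shift [-0.1   0.55  3.84]
turn [-0. -0.  0.] shift after [-0.1   0.55  3.84]
```

```bash

python3 -m pendant '[[[0,0.5,1,0,0,0,-1],[0,0,1,0,0,0,-1],[0,0,1,0,0,0,-1],[-0.1,0,0.85,0,0,0,-1],[-0.5,0,0,0,0,0,-1],[-0.5,0,0,0,0,0,-1],[-0.5,0,0,0,0,0,-1],[-0.5,0,0,0,0,0,-1]]]' 
python3 -m pendant '[[[-0.4,0,0,0,0,0,-1],[-0.4,0,0,0,0,0,-1],[-0.4,0,0,0,0,0,-1],[-0.4,0,0,0,0,0,-1],[-0.4,0,0,0,0,0,-1],[-0.4,0,0,0,0,0,-1],[0,0,0,0,0,0,-1],[0,0,0,0,0,0,-1]]]' 
cat >> h.py <<'E'
C0=np.array([.5517,.2316]);YAW=np.radians(5.7)
def flaps(c):
    P=cloud(c);L=(P[...,:2]-C0)@np.array([[np.cos(YAW),-np.sin(YAW)],[np.sin(YAW),np.cos(YAW)]])
    for n,sg in (('L',1),('R',-1)):
        y=L[...,1]*sg;z=P[...,2]
        m=(abs(L[...,0])<.095)&(abs(L[...,0])>.055)&(y>.0)&(y<.15)&(z>.126)&(z<.2)
        if m.sum()<20: print(n,'few',m.sum());continue
        a=np.degrees(np.arctan2(z[m]-.124,.075-y[m]));rr=np.hypot(z[m]-.124,.075-y[m]);k=(rr>.02)&(rr<.072)
        e=rr>np.percentile(rr[k],90);e&=k
        print(n,m.sum(),'angle deg',np.median(a[k]).round(1),'edge y z',np.median(y[m][e]).round(3),np.median(z[m][e]).round(3), 'edge ang',np.median(a[e]).round(1))
E
python3 -c "
from h import *
go(.552,.232,.172,-84.3)
c=cap('top');cv2.imwrite('pics/t1.png',c['frame']);flaps(c);flaps(cap('scene'))"
```

```text
time_s: 4.95
tcp_pos: [0.5484, 0.2765, 0.1728]
eef_rot: [-179.9, 0.0, -84.1]
contact_force: [0.5, -1.0, 1.2]
gripper_width: 0.0005
gripper_force: 0.6
time_s: 5.75
tcp_pos: [0.5431, 0.3234, 0.1716]
eef_rot: [-180.0, 0.0, -84.1]
contact_force: [0.0, 0.4, -0.1]
gripper_width: 0.0007
gripper_force: 0.0
t 5.8 tcp [0.5431 0.3234 0.1716] rot [-180.     0.   -84.1] shift [ 4.59  0.03 -0.02]
turn [-0.    0.01  0.05] shift after [ 4.59  0.01 -0.02]
L 157 angle deg 134.0 edge y z 0.12 0.169 edge ang 134.8
R 550 angle deg 67.9 edge y z 0.047 0.185 edge ang 65.3
L 476 angle deg 138.6 edge y z 0.127 0.171 edge ang 138.2
R 229 angle deg 61.7 edge y z 0.04 0.184 edge ang 60.2
```

View pics/t1.png

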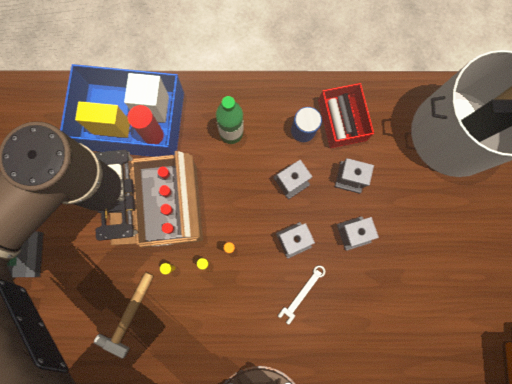

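```bash

python3 -m pendant '[[[-0.2,0,0,0,0,0,-1],[0,0,0,0,0,0,-1],[1,0,0,0,0,0,-1],[1,0,0,0,0,0,-1],[1,0,0,0,0,0,-1],[1,0,0,0,0,0,-1],[1,0,0,0,0,0,-1],[0.5,0,0,0,0,0,-1]]]' 
python3 -m pendant '[[[0.5,0,0,0,0,0,-1],[0.5,0,0,0,0,0,-1],[0.5,0,0,0,0,0,-1],[0.5,0,0,0,0,0,-1],[0.5,0,0,0,0,0,-1],[0.5,0,0,0,0,0,-1],[0.5,0,0,0,0,0,-1],[0.4,0,0,0,0,0,-1]]]' 
python3 -m pendant '[[[0.1,0,0,0,0,0,-1],[0,0,0,0,0,0,-1],[-1,0,-1,0,0,0,-1],[-1,0,-1,0,0,0,-1],[-1,0,-1,0,0,0,-1],[-1,0,-1,0,0,-1,-0.3],[-0.3,0,-1,0,0,-1,-0.3],[0,0,0,0,0,-1,-0.3]]]' 
python3 -c "
from h import *
go(.6234,.2389,.20,5.7)
c=cap('top');flaps(c);flaps(cap('scene'))
for b in blobs(red(c),20,300): print('red',b[0].round(1),b[1][4],ray(c,b[0],.116).round(4))
"
```

```text
time_s: 6.65
tcp_pos: [0.554, 0.215, 0.1718]
eef_rot: [-180.0, 0.0, -84.2]
contact_force: [-0.1, 0.0, 0.8]
gripper_width: 0.0007
gripper_force: 0.0
time_s: 7.45
tcp_pos: [0.562, 0.1391, 0.1716]
eef_rot: [-180.0, 0.0, -84.2]
contact_force: [-2.0, 8.8, 2.3]
gripper_width: 0.0003
gripper_force: 4.5
time_s: 8.25
tcp_pos: [0.554, 0.2244, 0.2747]
eef_rot: [-179.8, 0.0, -71.9]
contact_force: [-0.1, 1.1, -0.6]
gripper_width: 0.0188
gripper_force: 0.0
t 8.2 tcp [0.554  0.2244 0.2747] rot [-179.8    0.   -71.9] shift [ 0.39 -3.51  3.75]
turn [ -0.06  -0.04 -19.4 ] shift after [ 3.53 -0.38  3.73]
L 418 angle deg 136.5 edge y z 0.123 0.169 edge ang 137.2
R 645 angle deg 140.6 edge y z 0.127 0.165 edge ang 140.9
L 827 angle deg 141.0 edge y z 0.13 0.168 edge ang 140.9
R 804 angle deg 135.9 edge y z 0.12 0.164 edge ang 137.7
red [166.4 173.6] 20 [[0.6182 0.2298 0.116 ]]
red [167.7 228.8] 69 [[0.4781 0.2235 0.116 ]]
```

```bash

python3 -m pendant '[[[0,0,0,0,0,-1,0.2],[0,0,0,0,0,-1,0.2],[0,0,0,0,0,-1,0.2],[0,0,0,0,0,-1,0.2],[0,0,0,0,0,-1,0.2],[0,0,0,0,0,-1,0.2],[0,0,0,0,0,-1,0.2],[0,0,0,0,0,-1,0.2]]]' 
python3 -m pendant '[[[0,0,0,0,0,-1,0.2],[0,0,0,0,0,-1,0.2],[0,0,0,0,0,-1,0.2],[0,0,0,0,0,-1,0.2],[0,0,0,0,0,-1,0.2],[0,0,0,0,0,-1,0.2],[0,0,0,0,0,-1,0.2],[0,0,0,0,0,-1,0.2]]]' 
python3 -m pendant '[[[0,0,0,0,0,-1,0.2],[0,0,0,0,0,-1,0.2],[0,0,0,0,0,-1,0.2],[0,0,0,0,0,-0.4,0.2],[0,0,0,0,0,0,0.2],[0,0,0,0,0,0,0.2],[0,0,0,0,0,0,0.2],[0,0,0,0,0,0,0.2]]]' 
python3 -c "
from h import *
go(.6234,.2389,.20,5.7)
c=cap('wrist');cv2.imwrite('pics/w1.png',c['frame'])
for b in blobs(red(c),20,3000): print('red',b[0].round(1),b[1],ray(c,b[0],.116).round(4))
"
```

```text
time_s: 9.15
tcp_pos: [0.5526, 0.2225, 0.2707]
eef_rot: [179.9, 0.0, -40.1]
contact_force: [-0.5, 0.5, 0.4]
gripper_width: 0.0526
gripper_force: 0.0
time_s: 9.95
tcp_pos: [0.5526, 0.2225, 0.2708]
eef_rot: [179.9, 0.1, -8.1]
contact_force: [-0.1, 0.9, -0.8]
gripper_width: 0.0528
gripper_force: 0.0
time_s: 10.75
tcp_pos: [0.5529, 0.2233, 0.2716]
eef_rot: [180.0, 0.0, 5.4]
contact_force: [0.6, 0.0, -0.4]
gripper_width: 0.0528
gripper_force: 0.0
t 10.8 tcp [0.5529 0.2233 0.2716] rot [180.    0.    5.4] shift [ 3.58 -0.44  3.58]
turn [ 0.    0.   -0.07] shift after [ 3.59 -0.42  3.58]
red [209.3   2.8] [193   0  33   8 184] [[0.7064 0.2753 0.116 ]]
red [240.  104.9] [227  91  28  28 571] [[0.6252 0.2425 0.116 ]]
red [241.2 153.6] [228 139  26  29 583] [[0.5791 0.2376 0.116 ]]
red [242.  197.4] [231 182  23  31 567] [[0.5333 0.233  0.116 ]]
red [243.1 237.7] [231 222  25  32 596] [[0.4873 0.2279 0.116 ]]
```

View pics/w1.png

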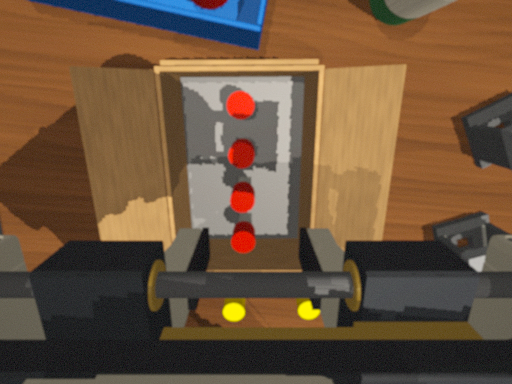

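```bash

python3 -m pendant '[[[1,-0.2,0,0,0,0,0.2],[1,-0.2,0,0,0,0,0.2],[1,-0.12,0,0,0,0,0.2],[0.65,0,0.5,0,0,0,0.2],[0,0,1,0,0,0,0.2],[0,0,1,0,0,0,0.2],[0,0,1,0,0,0,0.2],[0,0,1,0,0,0,0.2]]]' 
python3 -m pendant '[[[0,0,1,0,0,0,0.2],[0,0,1,0,0,0,0.2],[0,0,0.8,0,0,0,0.2],[0,0,0.55,0,0,0,0.2],[0,0,0,0,0,0,-1],[0,0,0,0,0,0,-1],[0,0,0,0,0,0,-1],[0,0,0,0,0,0,-1]]]' 30
python3 -c "
from h import *
go(.6234,.2389,.114,5.7)
flaps(cap('scene'))"
```

```text
time_s: 11.6
tcp_pos: [0.6242, 0.2403, 0.1799]
eef_rot: [180.0, 0.1, 5.4]
contact_force: [0.2, 0.4, -0.3]
gripper_width: 0.0529
gripper_force: 0.0
time_s: 12.4
tcp_pos: [0.625, 0.241, 0.1156]
eef_rot: [-180.0, -0.1, 5.5]
contact_force: [-0.6, 1.3, -0.7]
gripper_width: 0.0262
gripper_force: 1.7
t 12.4 tcp [0.625  0.241  0.1156] rot [-1.8e+02 -1.0e-01  5.5e+00] shift [-0.09  0.1   0.08]
turn [-0.01 -0.02 -0.06] shift after [-0.09  0.1   0.08]
L 750 angle deg 140.8 edge y z 0.129 0.169 edge ang 140.8
R 579 angle deg 136.1 edge y z 0.037 0.183 edge ang 57.5
```

```bash

python3 -m pendant '[[[0,0,0,0,0,0,-1],[0,0,-1,0,0,0,-1],[0,0,-1,0,0,0,-1],[0,0,-1,0,0,0,-1],[0,0,-1,0,0,0,-1],[0,0,-1,0,0,0,-1],[0,0,-1,0,0,0,-1],[0,0,-1,0,0,0,-1]]]' 
python3 -m pendant '[[[0,0,-1,0,0,0,-1],[0,0,-1,0,0,0,-1],[0,0,-0.2,0,0,0,-1],[-0.3,1,0,0,0,0,-1],[-0.3,1,0,0,0,0,-1],[-0.3,1,0,0,0,0,-1],[-0.3,1,0,0,0,0,-1],[-0.3,1,0,0,0,0,-1]]]' 
python3 -m pendant '[[[-0.3,1,0,0,0,0,-1],[-0.3,1,0,0,0,0,-1],[-0.3,1,0,0,0,0,-1],[-0.3,1,0,0,0,0,-1],[-0.4,1,0,0,0,0,-1],[-0.4,1,0,0,0,0,-1],[-0.4,1,0,0,0,0,-1],[-0.4,1,0,0,0,0,-1]]]' 
python3 -m pendant '[[[-0.4,1,0.8,0,0,0,-1],[-0.4,1,0.8,0,0,0,-1],[-0.4,1,0.8,0,0,0,-1],[0,1,0.8,0,0,0,-1],[0,0,0,0,0,0,-1],[0,0,0,0,0,0,-1],[0,0,0,0,0,0,-1],[0,0,0,0,0,0,-1]]]' 
cat >> h.py <<'E'
def holes(c):
    h=cv2.cvtColor(c['frame'],cv2.COLOR_BGR2HSV);P=cloud(c)
    top=((abs(P[...,2]-.08)<.012)&(h[...,1]<70)).astype(np.uint8);out=[]
    for b in blobs(top,150,20000):
        m=b[2].astype(np.uint8);cn=max(cv2.findContours(m,0,1)[0],key=cv2.contourArea)
        fill=cv2.fillPoly(m*0,[cn],1);ins=cv2.erode(fill,np.ones((7,7)))>0
        q=[x for x in blobs((h[...,2]<.62*np.median(h[...,2][m>0]))&ins,8)]
        if not q: continue
        q=max(q,key=lambda x:x[1][4]);rc=cv2.minAreaRect(ray(c,cn[:,0,:],.08)[:,:2].astype(np.float32))
        print('hole px',q[0].round(1),'area',q[1][4],'hole',ray(c,q[0],.08)[0].round(4),'rect',np.round(rc[0],4),np.round(rc[1],3));out.append(ray(c,q[0],.08)[0])
    return out
E
python3 -c "
from h import *
go(.6195,-.1005,.236,5.7)
c=cap('wrist');cv2.imwrite('pics/w2.png',c['frame']);holes(c);print('top');holes(cap('top'))"
```

```text
time_s: 13.25
tcp_pos: [0.6241, 0.2404, 0.2551]
eef_rot: [180.0, 0.1, 5.4]
contact_force: [0.7, 0.0, -2.1]
gripper_width: 0.0251
gripper_force: 29.9
time_s: 14.05
tcp_pos: [0.6036, 0.1361, 0.2984]
eef_rot: [180.0, 0.0, 5.4]
contact_force: [-0.4, 0.1, -1.8]
gripper_width: 0.0252
gripper_force: 29.9
time_s: 14.85
tcp_pos: [0.563, -0.028, 0.2986]
eef_rot: [-180.0, -0.0, 5.5]
contact_force: [0.4, 0.1, -2.1]
gripper_width: 0.0253
gripper_force: 29.9
time_s: 15.65
tcp_pos: [0.5478, -0.1078, 0.2353]
eef_rot: [180.0, -0.1, 5.5]
contact_force: [0.5, 0.8, -1.3]
gripper_width: 0.0251
gripper_force: 29.9
t 15.7 tcp [ 0.5478 -0.1078  0.2353] rot [ 1.8e+02 -1.0e-01  5.5e+00] shift [ 3.6  -0.02 -0.03]
turn [ 0.   -0.02 -0.05] shift after [ 3.6  -0.01 -0.03]
hole px [250.3 105.7] area 300 hole [ 0.6205 -0.0982  0.08  ] rect [ 0.621  -0.0977] [0.056 0.074]
hole px [405.6 135.8] area 257 hole [ 0.607  -0.2505  0.08  ] rect [ 0.6077 -0.2479] [0.079 0.056]
hole px [390.6 234.5] area 33 hole [ 0.5019 -0.2612  0.08  ] rect [ 0.498 -0.27 ] [0.093 0.04 ]
top
hole px [361.1 231.1] area 39 hole [ 0.4713 -0.2704  0.08  ] rect [ 0.471  -0.2696] [0.056 0.077]
hole px [296.8 238.4] area 37 hole [ 0.4537 -0.1026  0.08  ] rect [ 0.4534 -0.1028] [0.056 0.074]
```

View pics/w2.png

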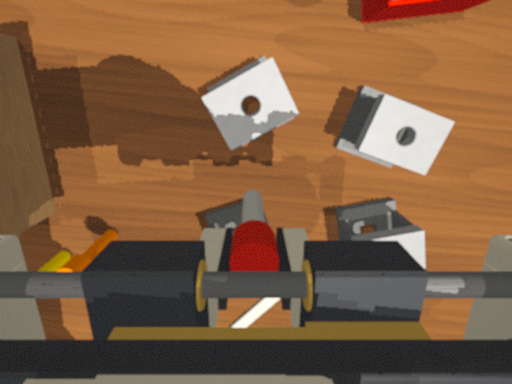

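```bash

python3 -m pendant '[[[1,0,0,0,0,0,-1],[1,0,0,0,0,0,-1],[1,0,0,0,0,0,-1],[0.62,-0.03,0,0,0,0,-1],[0,0,0.7,0,0,0,-1],[0,0,0.7,0,0,0,-1],[0,0,0.7,0,0,0,-1],[0,0,0,0,0,0,-1]]]' 
python3 -m pendant '[[[0,0,0.2,0,0,0,-1],[0,0,0.2,0,0,0,-1],[0,0,0.2,0,0,0,-1],[0,0,0.2,0,0,0,-1],[0,0,0.2,0,0,0,-1],[0,0,0.2,0,0,0,-1],[0,0,0.2,0,0,0,-1],[0,0,0,0,0,0,-1]]]' 
python3 -c "
from h import *
go(.6198,-.1002,.112,5.7);print(r.get_state()['moment'])"
```

```text
time_s: 16.55
tcp_pos: [0.6171, -0.1008, 0.1895]
eef_rot: [-180.0, 0.3, 5.4]
contact_force: [-0.9, -0.2, -2.3]
gripper_width: 0.025
gripper_force: 29.9
time_s: 17.35
tcp_pos: [0.6193, -0.1006, 0.1639]
eef_rot: [-180.0, 0.0, 5.5]
contact_force: [0.7, 2.3, -3.5]
gripper_width: 0.0254
gripper_force: 30.0
t 17.4 tcp [ 0.6193 -0.1006  0.1639] rot [-180.     0.     5.5] shift [ 0.03 -0.01  2.59]
turn [-0.    0.01 -0.06] shift after [ 0.03 -0.02  2.59]
[ 0.8671404  -0.56373412  0.02469789]
```

```bash

python3 -m pendant '[[[0,0,0.4,0,0,0,-1],[0,0,0.4,0,0,0,-1],[0,0,0.4,0,0,0,-1],[0,0,0.4,0,0,0,-1],[0,0,0.4,0,0,0,-1],[0,0,0.4,0,0,0,-1],[0,0,0.2,0,0,0,-1],[0,0,0,0,0,0,-1]]]' 
python3 -c "
from h import *
go(.6198,-.1002,.112,5.7);holes(cap('top'))"
```

```text
time_s: 18.15
tcp_pos: [0.6195, -0.1002, 0.1114]
eef_rot: [-180.0, 0.0, 5.5]
contact_force: [1.4, 3.6, -3.6]
gripper_width: 0.0255
gripper_force: 29.9
t 18.1 tcp [ 0.6195 -0.1002  0.1114] rot [-180.     0.     5.5] shift [ 0.02  0.   -0.03]
turn [-0.01  0.01 -0.06] shift after [ 0.02  0.   -0.03]
hole px [352.1 180.4] area 36 hole [ 0.6054 -0.2531  0.08  ] rect [ 0.605 -0.253] [0.076 0.059]
hole px [361.2 231.2] area 38 hole [ 0.4712 -0.2706  0.08  ] rect [ 0.4711 -0.2698] [0.056 0.077]
hole px [296.8 238.4] area 39 hole [ 0.4537 -0.1026  0.08  ] rect [ 0.4535 -0.103 ] [0.056 0.074]
```

```bash

python3 -m pendant '[[[0,0,0.2,0,0,0,-1],[0,0,0,0,0,0,0.2],[0,0,0,0,0,0,0.2],[0,0,0,0,0,0,0.2],[0,0,-0.5,0,0,0,0.2],[0,0,-1,0,0,0,0.2],[-1,0,-1,0,0,0,0.2],[-1,0,-1,0,0,0,0.2]]]' 
python3 -m pendant '[[[-1,0,-1,0,0,0,0.2],[-1,0,-1,0,0,0,0.2],[-0.1,0,-1,0,0,0,0.2],[0,0,-1,0,0,0,0.2],[0,0,-0.7,0,0,0,0.2],[0,0,0,0,0,0,0.2],[0,0,0,0,0,0,0.2],[0,0,0,0,0,0,0.2]]]' 
cat >> h.py <<'E'
def heads(c,z=.116):
    P=cloud(c)
    for b in blobs(red(c),20,3000):
        zz=P[...,2][b[2]];print('red',b[0].round(1),b[1][4],ray(c,b[0],z)[0].round(4),'z',np.percentile(zz,[20,50,80]).round(4))
E
python3 -c "
from h import *
go(.505,.227,.272,5.7)
c=cap('wrist');heads(c,.108);holes(c)"
```

```text
time_s: 19.0
tcp_pos: [0.5792, -0.1049, 0.1797]
eef_rot: [180.0, 0.0, 5.5]
contact_force: [0.2, -0.9, -0.3]
gripper_width: 0.0524
gripper_force: 0.0
time_s: 19.8
tcp_pos: [0.5373, -0.1086, 0.2719]
eef_rot: [-180.0, 0.1, 5.4]
contact_force: [-0.0, -0.6, -0.2]
gripper_width: 0.0527
gripper_force: 0.0
t 19.8 tcp [ 0.5373 -0.1086  0.2719] rot [-1.8e+02  1.0e-01  5.4e+00] shift [-1.000e-02 -1.686e+01 -0.000e+00]
turn [-0.    0.02 -0.06] shift after [ 6.000e-02 -1.686e+01 -1.000e-02]
red [394.7   6.4] 1283 [ 0.7052 -0.2177  0.108 ] z [0.0138 0.0318 0.0507]
red [252.4  94. ] 474 [ 0.6201 -0.1001  0.108 ] z [0.1069 0.1075 0.1081]
hole px [260.5 108.4] area 8 hole [ 0.6062 -0.1099  0.08  ] rect [ 0.6208 -0.0984] [0.056 0.074]
hole px [391.  120.6] area 217 hole [ 0.607  -0.2505  0.08  ] rect [ 0.6077 -0.2482] [0.078 0.056]
hole px [240.2 238.1] area 71 hole [ 0.4517 -0.1009  0.08  ] rect [ 0.4572 -0.0997] [0.06  0.075]
hole px [381.3 233.4] area 59 hole [ 0.4744 -0.2707  0.08  ] rect [ 0.4832 -0.263 ] [0.047 0.077]
```

```bash

python3 -m pendant '[[[0,-1,0,0,0,0,0.2],[0,-1,0,0,0,0,0.2],[0,-1,0,0,0,0,0.2],[0,-1,0,0,0,0,0.2],[0,-1,0,0,0,0,0.2],[0,-1,0,0,0,0,0.2],[0,-1,0,0,0,0,0.2],[0,-1,0,0,0,0,0.2]]]' 
python3 -m pendant '[[[0,-1,0,0,0,0,0.2],[0,-1,0,0,0,0,0.2],[0,-1,0,0,0,0,0.2],[0,-1,0,0,0,0,0.2],[0,-1,0,0,0,0,0.2],[0,-1,0,0,0,0,0.2],[0,-1,0,0,0,0,0.2],[0,-1,0,0,0,0,0.2]]]' 
python3 -m pendant '[[[0,-0.86,0,0,0,0,0.2],[0,0,0,0,0,0,0.2],[0,0,0,0,0,0,0.2],[0,0,0,0,0,0,0.2],[0,0,0,0,0,0,0.2],[0,0,0,0,0,0,0.2],[0,0,0,0,0,0,0.2],[0,0,0,0,0,0,0.2]]]' 
python3 -c "
from h import *
c=cap('wrist');heads(c);go(.5772,.236,.1155,5.7)"
```

```text
time_s: 20.65
tcp_pos: [0.5222, 0.0514, 0.2718]
eef_rot: [180.0, 0.1, 5.5]
contact_force: [-0.1, 0.2, -0.1]
gripper_width: 0.0524
gripper_force: 0.0
time_s: 21.45
tcp_pos: [0.507, 0.2106, 0.2717]
eef_rot: [179.9, 0.1, 5.5]
contact_force: [-0.6, -0.6, 0.1]
gripper_width: 0.0524
gripper_force: 0.0
time_s: 22.25
tcp_pos: [0.5058, 0.2269, 0.2727]
eef_rot: [-180.0, -0.0, 5.4]
contact_force: [0.9, 0.2, 0.1]
gripper_width: 0.0527
gripper_force: 0.0
red [248.9 106.4] 569 [0.5775 0.2376 0.116 ] z [0.1146 0.1153 0.1159]
red [249.5 154.6] 560 [0.5316 0.2329 0.116 ] z [0.1145 0.1153 0.1159]
red [250.  198.8] 581 [0.4852 0.2282 0.116 ] z [0.1108 0.115  0.1157]
t 22.3 tcp [0.5058 0.227  0.2726] rot [-180.    -0.     5.4] shift [ 3.6  -0.11  7.86]
turn [-0.   -0.   -0.06] shift after [ 3.6  -0.09  7.86]
```

```bash

python3 -m pendant '[[[1,0,0,0,0,0,0.2],[1,-0.1,0,0,0,0,0.2],[1,0,0.4,0,0,0,0.2],[0.6,0,1,0,0,0,0.2],[0,0,1,0,0,0,0.2],[0,0,1,0,0,0,0.2],[0,0,1,0,0,0,0.2],[0,0,1,0,0,0,0.2]]]' 
python3 -m pendant '[[[0,0,1,0,0,0,0.2],[0,0,1,0,0,0,0.2],[0,0,0.45,0,0,0,0.2],[0,0,0,0,0,0,-1],[0,0,0,0,0,0,-1],[0,0,0,0,0,0,-1],[0,0,0,0,0,0,-1],[0,0,0,0,0,0,-1]]]' 
python3 -c "
from h import *
go(.5772,.236,.1155,5.7)"
python3 -m pendant '[[[0,0,-1,0,0,0,-1],[0,0,-1,0,0,0,-1],[0,0,-1,0,0,0,-1],[0,0,-1,0,0,0,-1],[0,0,-1,0,0,0,-1],[0,0,-1,0,0,0,-1],[0,0,-1,0,0,0,-1],[0,0,-1,0,0,0,-1]]]' 
python3 -m pendant '[[[0,0,-1,0,0,0,-1],[-0.2,1,-0.2,0,0,0,-1],[-0.2,1,0,0,0,0,-1],[-0.2,1,0,0,0,0,-1],[-0.2,1,0,0,0,0,-1],[-0.2,1,0,0,0,0,-1],[-0.2,1,0,0,0,0,-1],[-0.2,1,0,0,0,0,-1]]]' 
python3 -m pendant '[[[-0.2,1,0,0,0,0,-1],[-0.2,1,0,0,0,0,-1],[-0.2,1,0,0,0,0,-1],[-0.2,1,0,0,0,0,-1],[-0.2,1,0,0,0,0,-1],[-0.2,1,0,0,0,0,-1],[-0.2,1,0,0,0,0,-1],[-0.2,1,0,0,0,0,-1]]]' 
python3 -m pendant '[[[-0.2,1,0,0,0,0,-1],[-0.2,1,0,0,0,0,-1],[-0.2,1,0,0,0,0,-1],[-0.2,1,0,0,0,0,-1],[-0.2,1,0,0,0,0,-1],[-0.2,1,0,0,0,0,-1],[-0.2,1,0.8,0,0,0,-1],[0,1,0.8,0,0,0,-1]]]' 
python3 -m pendant '[[[0,1,0.8,0,0,0,-1],[0,0.3,0.8,0,0,0,-1],[0,0,0,0,0,0,-1],[0,0,0,0,0,0,-1],[0,0,0,0,0,0,-1],[0,0,0,0,0,0,-1],[0,0,0,0,0,0,-1],[0,0,0,0,0,0,-1]]]' 
python3 -c "
from h import *
c=cap('wrist');holes(c);go(.607,-.2505,.1890,5.7);print('top');holes(cap('top'))"
```

```text
time_s: 23.1
tcp_pos: [0.5772, 0.2359, 0.1637]
eef_rot: [180.0, 0.0, 5.4]
contact_force: [-0.3, -0.2, -0.2]
gripper_width: 0.0524
gripper_force: 0.0
time_s: 23.9
tcp_pos: [0.5777, 0.2365, 0.1166]
eef_rot: [-179.9, -0.1, 5.5]
contact_force: [-0.2, 0.3, 2.2]
gripper_width: 0.0254
gripper_force: 30.0
t 23.9 tcp [0.5777 0.2365 0.1166] rot [-1.799e+02 -1.000e-01  5.500e+00] shift [-0.03  0.02  0.05]
turn [-0.02 -0.03 -0.06] shift after [-0.03  0.02  0.05]
time_s: 24.7
tcp_pos: [0.5766, 0.2357, 0.276]
eef_rot: [180.0, 0.1, 5.4]
contact_force: [0.4, 0.7, -2.5]
gripper_width: 0.0252
gripper_force: 29.9
time_s: 25.5
tcp_pos: [0.5623, 0.0919, 0.2994]
eef_rot: [180.0, 0.0, 5.4]
contact_force: [1.4, -0.0, -2.4]
gripper_width: 0.0255
gripper_force: 29.9
time_s: 26.3
tcp_pos: [0.5454, -0.0702, 0.2994]
eef_rot: [-180.0, 0.0, 5.4]
contact_force: [0.6, 0.2, -2.6]
gripper_width: 0.0252
gripper_force: 29.9
time_s: 27.1
tcp_pos: [0.5325, -0.232, 0.2677]
eef_rot: [180.0, -0.1, 5.4]
contact_force: [0.5, 0.1, -3.9]
gripper_width: 0.0254
gripper_force: 29.9
time_s: 27.9
tcp_pos: [0.536, -0.2559, 0.2361]
eef_rot: [180.0, -0.0, 5.5]
contact_force: [1.0, 0.3, -3.4]
gripper_width: 0.0253
gripper_force: 29.9
hole px [254.8 108.4] area 303 hole [ 0.6066 -0.2508  0.08  ] rect [ 0.607  -0.2506] [0.074 0.056]
hole px [ 99.1 241.1] area 10 hole [ 0.451  -0.0955  0.08  ] rect [ 0.4588 -0.102 ] [0.055 0.081]
t 27.9 tcp [ 0.5359 -0.2559  0.2359] rot [180.   -0.    5.5] shift [3.56 0.07 2.35]
turn [ 0.   -0.01 -0.05] shift after [3.56 0.08 2.35]
top
```

```bash

python3 -m pendant '[[[1,0.1,0,0,0,0,-1],[1,0.07,0,0,0,0,-1],[1,0,0,0,0,0,-1],[0.51,0,0,0,0,0,-1],[0,0,0.7,0,0,0,-1],[0,0,0.7,0,0,0,-1],[0,0,0.7,0,0,0,-1],[0,0,0,0,0,0,-1]]]' 
python3 -m pendant '[[[0,0,0.2,0,0,0,-1],[0,0,0.2,0,0,0,-1],[0,0,0.2,0,0,0,-1],[0,0,0.2,0,0,0,-1],[0,0,0.2,0,0,0,-1],[0,0,0.2,0,0,0,-1],[0,0,0.2,0,0,0,-1],[0,0,0,0,0,0,-1]]]' 
python3 -c "
from h import *
go(.6061,-.2526,.112,5.7)"
```

```text
time_s: 28.8
tcp_pos: [0.6037, -0.2525, 0.1903]
eef_rot: [-179.9, 0.3, 5.4]
contact_force: [-0.5, 0.1, -1.9]
gripper_width: 0.0253
gripper_force: 29.9
time_s: 29.6
tcp_pos: [0.6058, -0.2527, 0.1648]
eef_rot: [-180.0, 0.0, 5.5]
contact_force: [0.7, 0.3, -3.3]
gripper_width: 0.0249
gripper_force: 29.9
t 29.6 tcp [ 0.6058 -0.2527  0.1648] rot [-180.     0.     5.5] shift [ 0.02 -0.    2.64]
turn [-0.01  0.01 -0.06] shift after [ 0.02 -0.    2.64]
```

```bash

python3 -m pendant '[[[0,0,0.4,0,0,0,-1],[0,0,0.4,0,0,0,-1],[0,0,0.4,0,0,0,-1],[0,0,0.4,0,0,0,-1],[0,0,0.4,0,0,0,-1],[0,0,0.4,0,0,0,-1],[0,0,0.3,0,0,0,-1],[0,0,0.1,0,0,0,-1]]]' 
python3 -m pendant '[[[0,0,0,0,0,0,0.2],[0,0,0,0,0,0,0.2],[0,0,0,0,0,0,0.2],[0,0,-0.5,0,0,0,0.2],[0,0,-1,0,0,0,0.2],[-1,0,-1,0,0,0,0.2],[-1,0,-1,0,0,0,0.2],[-1,0,-1,0,0,0,0.2]]]' 
python3 -m pendant '[[[-1,0,-1,0,0,0,0.2],[-0.9,0,-1,0,0,0,0.2],[0,0,-1,0,0,0,0.2],[0,0,-0.6,0,0,0,0.2],[0,0,0,0,0,0,0.2],[0,0,0,0,0,0,0.2],[0,0,0,0,0,0,0.2],[0,0,0,0,0,0,0.2]]]' 
python3 -c "
from h import *
c=cap('wrist');heads(c,.108);holes(c);go(.461,.2255,.272,5.7)"
python3 -m pendant '[[[0,-1,0,0,0,0,0.2],[0,-1,0,0,0,0,0.2],[0,-1,0,0,0,0,0.2],[0,-1,0,0,0,0,0.2],[0,-1,0,0,0,0,0.2],[0,-1,0,0,0,0,0.2],[0,-1,0,0,0,0,0.2],[0,-1,0,0,0,0,0.2]]]' 
python3 -m pendant '[[[0,-1,0,0,0,0,0.2],[0,-1,0,0,0,0,0.2],[0,-1,0,0,0,0,0.2],[0,-1,0,0,0,0,0.2],[0,-1,0,0,0,0,0.2],[0,-1,0,0,0,0,0.2],[0,-1,0,0,0,0,0.2],[0,-1,0,0,0,0,0.2]]]' 
python3 -m pendant '[[[0,-1,0,0,0,0,0.2],[0,-1,0,0,0,0,0.2],[0,-1,0,0,0,0,0.2],[0,-1,0,0,0,0,0.2],[0,-1,0,0,0,0,0.2],[0,-1,0,0,0,0,0.2],[0,-1,0,0,0,0,0.2],[0,-1,0,0,0,0,0.2]]]' 
python3 -m pendant '[[[0,-0.5,0,0,0,0,0.2],[0,0,0,0,0,0,0.2],[0,0,0,0,0,0,0.2],[0,0,0,0,0,0,0.2],[0,0,0,0,0,0,0.2],[0,0,0,0,0,0,0.2],[0,0,0,0,0,0,0.2],[0,0,0,0,0,0,0.2]]]' 
python3 -c "
from h import *
c=cap('wrist');heads(c);go(.5310,.2312,.116,5.7)"
```

```text
time_s: 30.4
tcp_pos: [0.6062, -0.2526, 0.1091]
eef_rot: [-180.0, 0.0, 5.5]
contact_force: [-1.2, 8.5, 9.5]
gripper_width: 0.0251
gripper_force: 30.0
time_s: 31.2
tcp_pos: [0.5456, -0.259, 0.2011]
eef_rot: [180.0, -0.0, 5.5]
contact_force: [0.3, -0.1, 0.3]
gripper_width: 0.0526
gripper_force: 0.0
time_s: 32.0
tcp_pos: [0.5082, -0.2621, 0.2703]
eef_rot: [-180.0, 0.1, 5.5]
contact_force: [-1.3, 0.2, 0.4]
gripper_width: 0.0526
gripper_force: 0.0
red [93.4 45.3] 938 [ 0.619  -0.1059  0.108 ] z [0.0994 0.1073 0.1081]
red [252.3  77.1] 505 [ 0.606  -0.2519  0.108 ] z [0.1069 0.1075 0.1081]
hole px [107.   58.5] area 184 hole [ 0.6105 -0.1046  0.08  ] rect [ 0.6203 -0.1005] [0.059 0.077]
hole px [111.8 202.5] area 156 hole [ 0.4548 -0.1013  0.08  ] rect [ 0.4564 -0.1026] [0.057 0.08 ]
hole px [256.5 204.9] area 62 hole [ 0.4682 -0.2697  0.08  ] rect [ 0.4744 -0.2676] [0.059 0.074]
t 32.0 tcp [ 0.5083 -0.2621  0.2704] rot [-1.8e+02  1.0e-01  5.5e+00] shift [ -0.03 -24.49  -0.06]
turn [-0.01  0.03 -0.06] shift after [  0.07 -24.49  -0.08]
time_s: 32.85
tcp_pos: [0.493, -0.1021, 0.271]
eef_rot: [180.0, 0.1, 5.5]
contact_force: [0.7, 0.7, -0.1]
gripper_width: 0.0522
gripper_force: 0.0
time_s: 33.65
tcp_pos: [0.4778, 0.0571, 0.2711]
eef_rot: [180.0, 0.0, 5.5]
contact_force: [1.5, -0.1, 0.7]
gripper_width: 0.0524
gripper_force: 0.0
time_s: 34.45
tcp_pos: [0.4626, 0.2164, 0.2711]
eef_rot: [180.0, 0.0, 5.5]
contact_force: [0.0, 0.4, -0.3]
gripper_width: 0.0527
gripper_force: 0.0
time_s: 35.25
tcp_pos: [0.4619, 0.2254, 0.2716]
eef_rot: [-180.0, -0.0, 5.4]
contact_force: [0.7, 0.7, -0.3]
gripper_width: 0.0529
gripper_force: 0.0
red [252.  110.8] 567 [0.53   0.2329 0.116 ] z [0.1148 0.1154 0.1159]
red [252.4 158.9] 565 [0.4839 0.2282 0.116 ] z [0.1144 0.1151 0.1157]
t 35.3 tcp [0.4619 0.2254 0.2716] rot [-180.    -0.     5.4] shift [3.47 0.04 7.78]
turn [-0.   -0.   -0.06] shift after [3.47 0.05 7.78]
```

```bash

python3 -m pendant '[[[1,0,0,0,0,0,0.2],[1,0,0,0,0,0,0.2],[1,0,0.3,0,0,0,0.2],[0.4,0.05,1,0,0,0,0.2],[0,0,1,0,0,0,0.2],[0,0,1,0,0,0,0.2],[0,0,1,0,0,0,0.2],[0,0,1,0,0,0,0.2]]]' 
python3 -m pendant '[[[0,0,1,0,0,0,0.2],[0,0,1,0,0,0,0.2],[0,0,0.45,0,0,0,0.2],[0,0,0,0,0,0,-1],[0,0,0,0,0,0,-1],[0,0,0,0,0,0,-1],[0,0,0,0,0,0,-1],[0,0,0,0,0,0,-1]]]' 
python3 -c "
from h import *
go(.5296,.2312,.1155,5.7)"
python3 -m pendant '[[[0,0,-1,0,0,0,-1],[0,0,-1,0,0,0,-1],[0,0,-1,0,0,0,-1],[0,0,-1,0,0,0,-1],[0,0,-1,0,0,0,-1],[0,0,-1,0,0,0,-1],[0,0,-1,0,0,0,-1],[0,0,-1,0,0,0,-1]]]' 
python3 -m pendant '[[[0,0,-1,0,0,0,-1],[-0.3,1,-0.2,0,0,0,-1],[-0.3,1,0,0,0,0,-1],[-0.3,1,0,0,0,0,-1],[-0.3,1,0,0,0,0,-1],[-0.3,1,0,0,0,0,-1],[-0.3,1,0,0,0,0,-1],[-0.3,1,0,0,0,0,-1]]]' 
python3 -m pendant '[[[-0.3,1,0,0,0,0,-1],[-0.3,1,0,0,0,0,-1],[-0.3,1,0,0,0,0,-1],[-0.3,1,0,0,0,0,-1],[-0.3,1,0,0,0,0,-1],[-0.4,1,0,0,0,0,-1],[-0.4,1,0,0,0,0,-1],[-0.4,1,0,0,0,0,-1]]]' 
python3 -m pendant '[[[-0.4,1,0,0,0,0,-1],[-0.4,1,0,0,0,0,-1],[-0.4,1,0,0,0,0,-1],[-0.4,1,0,0,0,0,-1],[-0.5,1,0,0,0,0,-1],[-0.5,1,0,0,0,0,-1],[-0.5,1,0.8,0,0,0,-1],[-0.5,1,0.8,0,0,0,-1]]]' 
python3 -m pendant '[[[-0.5,1,0.8,0,0,0,-1],[0,0.7,0.8,0,0,0,-1],[0,0,0,0,0,0,-1],[0,0,0,0,0,0,-1],[0,0,0,0,0,0,-1],[0,0,0,0,0,0,-1],[0,0,0,0,0,0,-1],[0,0,0,0,0,0,-1]]]' 
python3 -c "
from h import *
c=cap('wrist');holes(c);go(.4706,-.272,.1890,5.7);print('top');holes(cap('top'))"
```

```text
time_s: 36.1
tcp_pos: [0.5297, 0.231, 0.1647]
eef_rot: [180.0, 0.0, 5.5]
contact_force: [0.0, 0.6, -0.8]
gripper_width: 0.0527
gripper_force: 0.0
time_s: 36.9
tcp_pos: [0.5302, 0.2316, 0.1175]
eef_rot: [-179.9, -0.1, 5.5]
contact_force: [-0.8, 0.5, 2.1]
gripper_width: 0.0251
gripper_force: 30.0
t 36.9 tcp [0.5302 0.2316 0.1175] rot [-1.799e+02 -1.000e-01  5.500e+00] shift [-0.03  0.02  0.1 ]
turn [-0.02 -0.03 -0.06] shift after [-0.03  0.02  0.1 ]
time_s: 37.7
tcp_pos: [0.5291, 0.2307, 0.2772]
eef_rot: [180.0, 0.0, 5.4]
contact_force: [0.2, 0.8, -2.9]
gripper_width: 0.0252
gripper_force: 29.9
time_s: 38.5
tcp_pos: [0.5006, 0.0857, 0.3005]
eef_rot: [180.0, 0.0, 5.4]
contact_force: [-0.4, 0.9, -1.5]
gripper_width: 0.0253
gripper_force: 29.9
time_s: 39.3
tcp_pos: [0.4617, -0.0784, 0.3005]
eef_rot: [-180.0, 0.0, 5.4]
contact_force: [-0.4, 1.2, -2.4]
gripper_width: 0.025
gripper_force: 29.9
time_s: 40.1
tcp_pos: [0.4052, -0.2443, 0.2685]
eef_rot: [180.0, -0.1, 5.4]
contact_force: [0.1, 0.1, -3.4]
gripper_width: 0.025
gripper_force: 29.9
time_s: 40.9
tcp_pos: [0.3997, -0.2774, 0.237]
eef_rot: [180.0, -0.0, 5.5]
contact_force: [-0.3, 0.1, -2.6]
gripper_width: 0.0257
gripper_force: 29.9
hole px [ 73.4 106.9] area 168 hole [ 0.455  -0.1012  0.08  ] rect [ 0.4554 -0.1028] [0.056 0.079]
hole px [250.9 106.4] area 308 hole [ 0.4717 -0.2685  0.08  ] rect [ 0.4724 -0.2681] [0.056 0.074]
t 41.0 tcp [ 0.3996 -0.2774  0.2369] rot [180.   -0.    5.5] shift [3.56 0.07 2.4 ]
turn [ 0.   -0.01 -0.05] shift after [3.56 0.08 2.39]
top
hole px [291.3 176.5] area 24 hole [ 0.6167 -0.0921  0.08  ] rect [ 0.6189 -0.1012] [0.057 0.075]
hole px [349.  180.8] area 39 hole [ 0.6045 -0.2449  0.08  ] rect [ 0.6047 -0.2527] [0.076 0.059]
```

```bash

python3 -m pendant '[[[1,0,0,0,0,0,-1],[1,-0.02,0,0,0,0,-1],[1,0,0,0,0,0,-1],[0.6,0,0,0,0,0,-1],[0,0,0.7,0,0,0,-1],[0,0,0.7,0,0,0,-1],[0,0,0.7,0,0,0,-1],[0,0,0,0,0,0,-1]]]' 
python3 -m pendant '[[[0,0,0.2,0,0,0,-1],[0,0,0.2,0,0,0,-1],[0,0,0.2,0,0,0,-1],[0,0,0.2,0,0,0,-1],[0,0,0.2,0,0,0,-1],[0,0,0.2,0,0,0,-1],[0,0,0.2,0,0,0,-1],[0,0,0,0,0,0,-1]]]' 
python3 -c "
from h import *
go(.4713,-.2702,.112,5.7)"
```

```text
time_s: 41.8
tcp_pos: [0.4701, -0.2699, 0.1926]
eef_rot: [-179.9, 0.2, 5.4]
contact_force: [-1.4, 0.3, -1.9]
gripper_width: 0.0249
gripper_force: 29.9
time_s: 42.6
tcp_pos: [0.4709, -0.2703, 0.1659]
eef_rot: [-180.0, 0.0, 5.5]
contact_force: [0.8, 1.2, -2.6]
gripper_width: 0.0251
gripper_force: 29.9
t 42.6 tcp [ 0.4709 -0.2703  0.1659] rot [-180.     0.     5.5] shift [ 0.02 -0.    2.7 ]
turn [-0.01  0.01 -0.06] shift after [ 0.02 -0.    2.7 ]
```

```bash

python3 -m pendant '[[[0,0,0.4,0,0,0,-1],[0,0,0.4,0,0,0,-1],[0,0,0.4,0,0,0,-1],[0,0,0.4,0,0,0,-1],[0,0,0.4,0,0,0,-1],[0,0,0.4,0,0,0,-1],[0,0,0.3,0,0,0,-1],[0,0,0.05,0,0,0,-1]]]' 
python3 -m pendant '[[[0,0,0,0,0,0,0.2],[0,0,0,0,0,0,0.2],[0,0,0,0,0,0,0.2],[0,0,-0.5,0,0,0,0.2],[0,0,-1,0,0,0,0.2],[0,0,-1,0,0,0,0.2],[0,0,-1,0,0,0,0.2],[0,0,-1,0,0,0,0.2]]]' 
python3 -m pendant '[[[-0.5,-1,-1,0,0,0,0.2],[0,-1,-1,0,0,0,0.2],[0,-1,-1,0,0,0,0.2],[0,-1,-0.6,0,0,0,0.2],[0,-1,0,0,0,0,0.2],[0,-1,0,0,0,0,0.2],[0,-1,0,0,0,0,0.2],[0,-1,0,0,0,0,0.2]]]' 
python3 -m pendant '[[[0,-1,0,0,0,0,0.2],[0,-1,0,0,0,0,0.2],[0,-1,0,0,0,0,0.2],[0,-1,0,0,0,0,0.2],[0,-1,0,0,0,0,0.2],[0,-1,0,0,0,0,0.2],[0,-1,0,0,0,0,0.2],[0,-1,0,0,0,0,0.2]]]' 
python3 -m pendant '[[[0,-1,0,0,0,0,0.2],[0,-1,0,0,0,0,0.2],[0,-1,0,0,0,0,0.2],[0,-1,0,0,0,0,0.2],[0,-1,0,0,0,0,0.2],[0,-1,0,0,0,0,0.2],[0,-1,0,0,0,0,0.2],[0,-1,0,0,0,0,0.2]]]' 
python3 -m pendant '[[[0,-0.6,0,0,0,0,0.2],[0,0,0,0,0,0,0.2],[0,0,0,0,0,0,0.2],[0,0,0,0,0,0,0.2],[0,0,0,0,0,0,0.2],[0,0,0,0,0,0,0.2],[0,0,0,0,0,0,0.2],[0,0,0,0,0,0,0.2]]]' 
python3 -c "
from h import *
c=cap('wrist');heads(c);go(.4835,.2265,.116,5.7);c=cap('top');print('top');holes(c);heads(c,.108)"
```

```text
time_s: 43.4
tcp_pos: [0.4716, -0.27, 0.1107]
eef_rot: [-180.0, -0.0, 5.5]
contact_force: [3.3, 5.6, 2.7]
gripper_width: 0.0254
gripper_force: 30.0
time_s: 44.2
tcp_pos: [0.4709, -0.2707, 0.2033]
eef_rot: [180.0, -0.0, 5.4]
contact_force: [0.3, 0.5, 0.0]
gripper_width: 0.0525
gripper_force: 0.0
time_s: 45.0
tcp_pos: [0.4456, -0.1116, 0.2745]
eef_rot: [180.0, -0.1, 5.4]
contact_force: [-0.3, -0.9, -0.2]
gripper_width: 0.0526
gripper_force: 0.0
time_s: 45.8
tcp_pos: [0.4305, 0.0477, 0.2745]
eef_rot: [-180.0, -0.1, 5.5]
contact_force: [-0.0, 0.1, 0.1]
gripper_width: 0.0525
gripper_force: 0.0
time_s: 46.6
tcp_pos: [0.4153, 0.207, 0.2745]
eef_rot: [-180.0, -0.1, 5.5]
contact_force: [0.8, -0.2, 0.1]
gripper_width: 0.0526
gripper_force: 0.0
time_s: 47.4
tcp_pos: [0.4144, 0.2182, 0.2736]
eef_rot: [-180.0, -0.0, 5.4]
contact_force: [-0.4, -0.1, 0.4]
gripper_width: 0.0527
gripper_force: 0.0
red [249.7 110.8] 551 [0.4821 0.2279 0.116 ] z [0.1147 0.1153 0.1159]
t 47.5 tcp [0.4144 0.2183 0.2736] rot [-180.    -0.     5.4] shift [ 3.48 -0.08  7.88]
turn [-0.   -0.   -0.06] shift after [ 3.48 -0.07  7.88]
top
hole px [291.2 176.4] area 26 hole [ 0.617  -0.0918  0.08  ] rect [ 0.619  -0.1013] [0.057 0.075]
hole px [348.9 180.6] area 37 hole [ 0.6049 -0.2447  0.08  ] rect [ 0.6048 -0.2527] [0.076 0.059]
hole px [357.8 231.2] area 39 hole [ 0.4712 -0.2619  0.08  ] rect [ 0.4711 -0.2698] [0.056 0.077]
hole px [296.8 238.4] area 39 hole [ 0.4537 -0.1026  0.08  ] rect [ 0.4534 -0.1028] [0.056 0.074]
red [351.8 118.3] 1033 [ 0.7669 -0.2525  0.108 ] z [0.0051 0.0409 0.0683]
red [139.7 116.7] 433 [0.7721 0.3043 0.108 ] z [0.159  0.1605 0.162 ]
red [296.  174.1] 76 [ 0.6173 -0.101   0.108 ] z [0.1051 0.1073 0.1089]
red [354.4 179.2] 78 [ 0.6032 -0.2515  0.108 ] z [0.103  0.1072 0.109 ]
red [167.1 227. ] 70 [0.4833 0.2263 0.108 ] z [0.1135 0.1147 0.1169]
red [363.7 230.9] 84 [ 0.4699 -0.2689  0.108 ] z [0.105  0.1075 0.1095]
```

```bash

python3 -m pendant '[[[1,0,0,0,0,0,0.2],[1,0,0,0,0,0,0.2],[1,0,0.4,0,0,0,0.2],[0.4,-0.08,1,0,0,0,0.2],[0,0,1,0,0,0,0.2],[0,0,1,0,0,0,0.2],[0,0,1,0,0,0,0.2],[0,0,1,0,0,0,0.2]]]' 
python3 -m pendant '[[[0,0,1,0,0,0,0.2],[0,0,1,0,0,0,0.2],[0,0,0.45,0,0,0,0.2],[0,0,0,0,0,0,-1],[0,0,0,0,0,0,-1],[0,0,0,0,0,0,-1],[0,0,0,0,0,0,-1],[0,0,0,0,0,0,-1]]]' 
python3 -c "
from h import *
go(.4818,.2262,.1155,5.7)"
python3 -m pendant '[[[0,0,-1,0,0,0,-1],[0,0,-1,0,0,0,-1],[0,0,-1,0,0,0,-1],[0,0,-1,0,0,0,-1],[0,0,-1,0,0,0,-1],[0,0,-1,0,0,0,-1],[0,0,-1,0,0,0,-1],[0,0,-1,0,0,0,-1]]]' 
python3 -m pendant '[[[0,0,-1,0,0,0,-1],[-0.3,1,-0.2,0,0,0,-1],[-0.3,1,0,0,0,0,-1],[-0.3,1,0,0,0,0,-1],[-0.3,1,0,0,0,0,-1],[-0.3,1,0,0,0,0,-1],[-0.3,1,0,0,0,0,-1],[-0.3,1,0,0,0,0,-1]]]' 
python3 -m pendant '[[[-0.3,1,0,0,0,0,-1],[-0.3,1,0,0,0,0,-1],[-0.3,1,0,0,0,0,-1],[-0.4,1,0,0,0,0,-1],[-0.4,1,0,0,0,0,-1],[-0.4,1,0,0,0,0,-1],[-0.4,1,0.8,0,0,0,-1],[-0.4,1,0.8,0,0,0,-1]]]' 
python3 -m pendant '[[[-0.4,1,0.8,0,0,0,-1],[0,0.2,0.8,0,0,0,-1],[0,0,0,0,0,0,-1],[0,0,0,0,0,0,-1],[0,0,0,0,0,0,-1],[0,0,0,0,0,0,-1],[0,0,0,0,0,0,-1],[0,0,0,0,0,0,-1]]]' 
python3 -c "
from h import *
c=cap('wrist');holes(c);go(.4540,-.1035,.1890,5.7);print('top');holes(cap('top'))"
```

```text
time_s: 48.3
tcp_pos: [0.4819, 0.2265, 0.1648]
eef_rot: [180.0, -0.0, 5.5]
contact_force: [0.2, 0.0, -0.8]
gripper_width: 0.0527
gripper_force: 0.0
time_s: 49.1
tcp_pos: [0.4824, 0.227, 0.1174]
eef_rot: [-179.9, -0.1, 5.5]
contact_force: [0.1, 0.6, 2.4]
gripper_width: 0.025
gripper_force: 30.0
t 49.1 tcp [0.4824 0.227  0.1174] rot [-1.799e+02 -1.000e-01  5.500e+00] shift [-0.03  0.04  0.1 ]
turn [-0.02 -0.02 -0.06] shift after [-0.03  0.04  0.1 ]
time_s: 49.9
tcp_pos: [0.4813, 0.2261, 0.2771]
eef_rot: [180.0, 0.1, 5.4]
contact_force: [0.1, 0.1, -3.4]
gripper_width: 0.0253
gripper_force: 29.9
time_s: 50.7
tcp_pos: [0.4527, 0.0811, 0.3003]
eef_rot: [180.0, 0.0, 5.4]
contact_force: [0.0, 0.2, -2.6]
gripper_width: 0.0252
gripper_force: 29.9
time_s: 51.5
tcp_pos: [0.4099, -0.0834, 0.2683]
eef_rot: [-180.0, -0.1, 5.4]
contact_force: [0.6, -0.2, -3.0]
gripper_width: 0.0252
gripper_force: 29.9
time_s: 52.3
tcp_pos: [0.4054, -0.1061, 0.2369]
eef_rot: [-180.0, -0.0, 5.5]
contact_force: [-0.2, 0.3, -2.4]
gripper_width: 0.0251
gripper_force: 29.9
hole px [441.4   5.8] area 47 hole [ 0.5761 -0.2522  0.08  ] rect [ 0.5737 -0.2572] [0.014 0.051]
hole px [249.5 131.7] area 115 hole [ 0.4537 -0.098   0.08  ] rect [ 0.4548 -0.1   ] [0.056 0.074]
hole px [423.9 129.3] area 386 hole [ 0.4722 -0.2657  0.08  ] rect [ 0.4726 -0.2652] [0.057 0.079]
t 52.4 tcp [ 0.4053 -0.1061  0.2368] rot [-180.    -0.     5.5] shift [2.44 0.1  2.39]
turn [-0.   -0.01 -0.05] shift after [2.44 0.11 2.39]
top
hole px [291.4 176.7] area 26 hole [ 0.6162 -0.0925  0.08  ] rect [ 0.6188 -0.1011] [0.057 0.076]
hole px [348.9 180.7] area 38 hole [ 0.6047 -0.2445  0.08  ] rect [ 0.6051 -0.2529] [0.076 0.058]
```

```bash
python3 - <<'E'
from h import *
c=cap('wrist');f=c['frame'][90:180,200:310];cv2.imwrite('pics/w4.png',cv2.resize(f,(770,630)[0:2] and (733,600),interpolation=0))
g=cv2.cvtColor(c['frame'],cv2.COLOR_BGR2GRAY);print(g[120:146:2,236:268:2])
E
```

```text
[[151 152 150 152 150 148 144 137 154 211 225 229 230 237 238 205]
 [148 151 149 147 148 130 106  84  84 118 134 153 173 203 203 179]
 [152 152 150 148 127  84  66  61  76  76  85  95 129 148 148 147]
 [149 149 149 139  97  57  58  72  78  76  78  80 100 135 146 148]
 [151 151 148 124  78  57  56  71  72  72  72  73  78 130 148 149]
 [149 149 148 122  76  65  60  73  73  73  71  78  77 123 146 151]
 [152 150 150 121  82  66  66  74  73  75  88  93 100 142 151 149]
 [151 151 151 136  93  71  60  75  86 102 106 104 111 192 184 149]
 [150 151 152 148 119  88  75  76  90  98 100  99 153 225 203 145]
 [150 153 151 150 138 111  90  87  85  89 100 148 208 234 202 148]
 [153 149 155 150 148 141 123 114 117 154 183 217 233 235 202 145]
 [149 149 150 149 150 150 145 144 161 212 229 233 232 234 201 145]
 [150 148 149 153 147 151 149 151 151 182 231 233 232 228 182 147]]
```

View pics/w4.png

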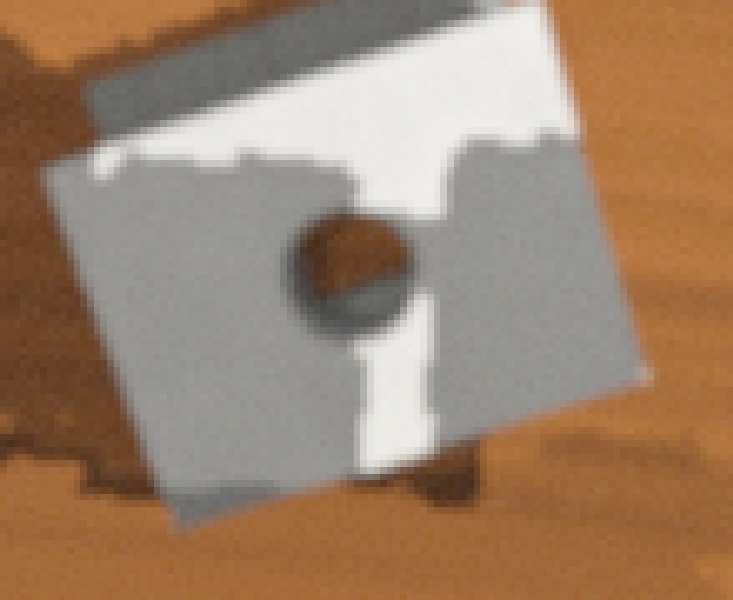

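```bash

python3 -m pendant '[[[1,0.05,0,0,0,0,-1],[0.9,0,0,0,0,0,-1],[0.53,0,0,0,0,0,-1],[0,0,0,0,0,0,-1],[0,0,0.7,0,0,0,-1],[0,0,0.7,0,0,0,-1],[0,0,0.7,0,0,0,-1],[0,0,0,0,0,0,-1]]]' 
python3 -m pendant '[[[0,0,0.2,0,0,0,-1],[0,0,0.2,0,0,0,-1],[0,0,0.2,0,0,0,-1],[0,0,0.2,0,0,0,-1],[0,0,0.2,0,0,0,-1],[0,0,0.2,0,0,0,-1],[0,0,0.2,0,0,0,-1],[0,0,0,0,0,0,-1]]]' 
python3 -c "
from h import *
go(.4538,-.1024,.112,5.7)"
```

```text
time_s: 53.25
tcp_pos: [0.4517, -0.1028, 0.1929]
eef_rot: [-180.0, 0.2, 5.4]
contact_force: [-0.5, -0.1, -2.9]
gripper_width: 0.0252
gripper_force: 29.9
time_s: 54.05
tcp_pos: [0.4535, -0.1026, 0.166]
eef_rot: [-180.0, 0.0, 5.5]
contact_force: [1.0, 0.8, -3.6]
gripper_width: 0.0253
gripper_force: 29.9
t 54.0 tcp [ 0.4535 -0.1026  0.166 ] rot [-180.     0.     5.5] shift [ 0.02 -0.01  2.7 ]
turn [-0.    0.01 -0.06] shift after [ 0.02 -0.01  2.7 ]
```

```bash

python3 -m pendant '[[[0,0,0.4,0,0,0,-1],[0,0,0.4,0,0,0,-1],[0,0,0.4,0,0,0,-1],[0,0,0.4,0,0,0,-1],[0,0,0.4,0,0,0,-1],[0,0,0.4,0,0,0,-1],[0,0,0.3,0,0,0,-1],[0,0,0.05,0,0,0,-1]]]' 
python3 -m pendant '[[[0,0,0,0,0,0,0.2],[0,0,0,0,0,0,0.2],[0,0,0,0,0,0,0.2],[0,0,-0.5,0,0,0,0.2],[0,0,-1,0,0,0,0.2],[0,0,-1,0,0,0,0.2],[0,0,-1,0,0,0,0.2],[0,0,-1,0,0,0,0.2]]]' 
python3 -m pendant '[[[0,0,-1,0,0,1,0.2],[0,0,-1,0,0,1,-1],[0,0,-0.5,0,0,1,-1],[0,0,0,0,0,1,-1],[0,0,0,0,0,1,-1],[0,0,0,0,0,1,-1],[0,0,0,0,0,1,-1],[0,0,0,0,0,1,-1]]]' 
python3 -m pendant '[[[0,0,0,0,0,1,-1],[0,0,0,0,0,1,-1],[0,0,0,0,0,1,-1],[0,0,0,0,0,1,-1],[0,0,0,0,0,1,-1],[0,0,0,0,0,1,-1],[0,0,0,0,0,1,-1],[0,0,0,0,0,1,-1]]]' 
python3 -m pendant '[[[0,0,0,0,0,1,-1],[0,0,0,0,0,1,-1],[0,0,0,0,0,1,-1],[0,0,0,0,0,1,-1],[0,0,0,0,0,1,-1],[0,0,0,0,0,1,-1],[0,0,0,0,0,0.4,-1],[0,0,0,0,0,0,-1]]]' 
python3 -c "
from h import *
go(.568,.067,.250,-84.3)"
```

```text
time_s: 54.85
tcp_pos: [0.4542, -0.1022, 0.1108]
eef_rot: [-180.0, -0.0, 5.5]
contact_force: [1.3, 6.4, 1.4]
gripper_width: 0.0252
gripper_force: 30.0
time_s: 55.65
tcp_pos: [0.4535, -0.1029, 0.2033]
eef_rot: [180.0, -0.0, 5.5]
contact_force: [0.9, -0.6, 0.3]
gripper_width: 0.0525
gripper_force: 0.0
time_s: 56.45
tcp_pos: [0.4535, -0.1029, 0.2525]
eef_rot: [-180.0, -0.0, -26.7]
contact_force: [-0.7, -0.3, -0.1]
gripper_width: 0.0031
gripper_force: 0.0
time_s: 57.25
tcp_pos: [0.4535, -0.103, 0.2525]
eef_rot: [-180.0, -0.0, -58.7]
contact_force: [0.6, -0.4, 0.2]
gripper_width: 0.0005
gripper_force: 0.0
time_s: 58.05
tcp_pos: [0.4536, -0.1029, 0.2521]
eef_rot: [-180.0, -0.0, -84.1]
contact_force: [-0.2, 0.5, -0.9]
gripper_width: 0.0004
gripper_force: 0.0
t 58.0 tcp [ 0.4536 -0.1029  0.2521] rot [-180.    -0.   -84.1] shift [-7.86 -6.56  0.11]
turn [-0.01 -0.    0.04] shift after [-7.88 -6.54  0.11]
```

```bash

python3 -m pendant '[[[-1,-0.9,0,0,0,0,-1],[-1,-0.9,0,0,0,0,-1],[-1,-0.9,0,0,0,0,-1],[-1,-0.9,0,0,0,0,-1],[-1,-0.9,0,0,0,0,-1],[-1,-0.9,0,0,0,0,-1],[-1,-0.9,0,0,0,0,-1],[-0.87,-0.25,0,0,0,0,-1]]]' 
python3 -m pendant '[[[0,0,1,0,0,0,-1],[0,0,1,0,0,0,-1],[0,0,1,0,0,0,-1],[0,0,1,0,0,0,-1],[-0.5,0,0,0,0,0,-1],[-0.5,0,0,0,0,0,-1],[-0.5,0,0,0,0,0,-1],[-0.5,0,0,0,0,0,-1]]]' 
python3 -m pendant '[[[-0.5,0,0,0,0,0,-1],[-0.5,0,0,0,0,0,-1],[-0.5,0,0,0,0,0,-1],[-0.5,0,0,0,0,0,-1],[-0.5,0,0,0,0,0,-1],[-0.5,0,0,0,0,0,-1],[-0.5,0,0,0,0,0,-1],[-0.5,0,0,0,0,0,-1]]]' 
python3 -m pendant '[[[-0.5,0,0,0,0,0,-1],[-0.2,0,0,0,0,0,-1],[0,0,0,0,0,0,-1],[0,0,0,0,0,0,-1],[0,0,0,0,0,0,-1],[0,0,0,0,0,0,-1],[0,0,0,0,0,0,-1],[0,0,0,0,0,0,-1]]]' 
python3 -c "
from h import *
go(.5547,.2017,.150,-84.3);c=cap('top');flaps(c);flaps(cap('scene'));heads(c,.108)"
```

```text
time_s: 58.85
tcp_pos: [0.569, 0.0684, 0.2513]
eef_rot: [180.0, -0.0, -84.1]
contact_force: [-0.0, -0.5, -0.5]
gripper_width: 0.0005
gripper_force: 0.0
time_s: 59.65
tcp_pos: [0.5652, 0.1027, 0.1764]
eef_rot: [-179.9, -0.6, -84.0]
contact_force: [4.4, -11.7, 6.1]
gripper_width: 0.0004
gripper_force: 4.4
time_s: 60.45
tcp_pos: [0.5555, 0.1876, 0.1714]
eef_rot: [180.0, -0.0, -84.1]
contact_force: [-0.7, -0.8, -0.5]
gripper_width: 0.0005
gripper_force: 0.4
time_s: 61.25
tcp_pos: [0.5543, 0.2004, 0.1716]
eef_rot: [-180.0, 0.0, -84.2]
contact_force: [-0.0, 0.1, 0.2]
gripper_width: 0.0004
gripper_force: 0.0
t 61.2 tcp [0.5543 0.2004 0.1716] rot [-180.     0.   -84.2] shift [-0.06 -0.03  1.08]
turn [-0.    0.    0.03] shift after [-0.07 -0.03  1.08]
L 418 angle deg 136.3 edge y z 0.122 0.168 edge ang 137.2
R 285 angle deg 28.5 edge y z 0.018 0.152 edge ang 26.0
L 847 angle deg 141.0 edge y z 0.129 0.168 edge ang 140.9
R 452 angle deg 24.6 edge y z 0.009 0.151 edge ang 22.7
red [352.2 118.3] 1031 [ 0.7669 -0.2534  0.108 ] z [0.0052 0.0431 0.0685]
red [141.8 112.1] 207 [0.7846 0.2993 0.108 ] z [0.1589 0.1603 0.162 ]
red [296.  174.1] 75 [ 0.6171 -0.101   0.108 ] z [0.105  0.1074 0.1089]
red [354.3 179.3] 80 [ 0.603  -0.2512  0.108 ] z [0.1041 0.1071 0.1091]
red [363.7 230.9] 83 [ 0.47   -0.2687  0.108 ] z [0.1038 0.1074 0.1091]
red [298.  238.3] 74 [ 0.4525 -0.102   0.108 ] z [0.1059 0.1079 0.1094]
```

```bash

python3 -m pendant '[[[0,0,0.2,0,0,0,-1],[0,0,0.2,0,0,0,-1],[0,0,0.2,0,0,0,-1],[0,0,0.2,0,0,0,-1],[0,0,0.1,0,0,0,-1],[0,0,0.1,0,0,0,-1],[0,0,0,0,0,0,-1],[0,0,0,0,0,0,-1]]]' 
python3 -c "
from h import *
go(.5547,.2017,.150,-84.3);c=cap('top');flaps(c);flaps(cap('scene'))"
```

```text
time_s: 62.15
tcp_pos: [0.5541, 0.2004, 0.1514]
eef_rot: [180.0, -0.0, -84.1]
contact_force: [1.1, -0.3, -0.4]
gripper_width: 0.0005
gripper_force: 0.0
t 62.1 tcp [0.5541 0.2004 0.1514] rot [180.   -0.  -84.1] shift [-0.06 -0.03  0.07]
turn [ 0.   -0.    0.04] shift after [-0.06 -0.03  0.07]
L 417 angle deg 136.5 edge y z 0.123 0.168 edge ang 137.2
R 226 angle deg 6.6 edge y z 0.011 0.13 edge ang 5.3
L 858 angle deg 141.0 edge y z 0.129 0.168 edge ang 140.8
R 594 angle deg 5.9 edge y z 0.004 0.128 edge ang 3.4
```

```bash

python3 -m pendant '[[[0,0,0.05,0,0,0,-1],[0,0,0.05,0,0,0,-1],[0,0,0.05,0,0,0,-1],[0,0,0,0,0,0,-1],[0,0,0,0,0,0,-1],[0,0,0,0,0,0,-1],[0,0,0,0,0,0,-1],[0,0,0,0,0,0,-1]]]' 
python3 -m pendant '[[[0,0,0.03,0,0,0,-1],[0,0,0.03,0,0,0,-1],[0,0,0,0,0,0,-1],[0,0,0,0,0,0,-1],[0,0,0,0,0,0,-1],[0,0,0,0,0,0,-1],[0,0,0,0,0,0,-1],[0,0,0,0,0,0,-1]]]' 
python3 -c "
from h import *
go(.5547,.2017,.150,-84.3);c=cap('top');flaps(c);flaps(cap('scene'))"
```

```text
time_s: 63.05
tcp_pos: [0.5543, 0.2005, 0.151]
eef_rot: [-179.9, 0.0, -84.1]
contact_force: [-8.2, -1.3, 18.3]
gripper_width: 0.0008
gripper_force: 9.4
time_s: 63.85
tcp_pos: [0.5544, 0.2005, 0.1509]
eef_rot: [-179.9, 0.0, -84.1]
contact_force: [-11.6, -1.5, 27.0]
gripper_width: 0.0005
gripper_force: 13.3
t 63.9 tcp [0.5544 0.2005 0.1509] rot [-179.9    0.   -84.1] shift [-0.06 -0.02  0.05]
turn [-0.03  0.    0.05] shift after [-0.06 -0.02  0.05]
L 412 angle deg 136.5 edge y z 0.123 0.168 edge ang 137.2
R 220 angle deg 6.2 edge y z 0.01 0.127 edge ang 2.4
L 856 angle deg 141.0 edge y z 0.129 0.168 edge ang 140.9
R 608 angle deg 5.7 edge y z 0.005 0.128 edge ang 3.2
```

```bash

python3 -m pendant '[[[0,0,-0.3,0,0,0,-1],[0,0,-1,0,0,0,-1],[0,0,-1,0,0,0,-1],[0,0,-1,0,0,0,-1],[0,0,-1,0,0,0,-1],[-1,0,0,0,0,0,-1],[-1,0,0,0,0,0,-1],[-1,0,0,0,0,0,-1]]]' 
python3 -m pendant '[[[-1,0,0,0,0,0,-1],[-1,0,0,0,0,0,-1],[-1,0,0,0,0,0,-1],[-1,0,0,0,0,0,-1],[-1,0,0,0,0,0,-1],[-1,0,0,0,0,0,-1],[-0.8,0,0,0,0,0,-1],[0,0,0,0,0,0,-1]]]' 
python3 -m pendant '[[[0,0,1,0,0,0,-1],[0,0,1,0,0,0,-1],[0,0,1,0,0,0,-1],[0,0,0.1,0,0,0,-1],[0,0,0,0,0,0,-1],[0,0,0,0,0,0,-1],[0,0,0,0,0,0,-1],[0,0,0,0,0,0,-1]]]' 
python3 -c "
from h import *
go(.5487,.2615,.172,-84.3)"
```

```text
time_s: 64.75
tcp_pos: [0.5475, 0.2616, 0.2325]
eef_rot: [179.9, -0.0, -84.2]
contact_force: [0.5, 0.9, 0.3]
gripper_width: 0.0006
gripper_force: 0.0
time_s: 65.55
tcp_pos: [0.5339, 0.3978, 0.2329]
eef_rot: [180.0, -0.0, -84.1]
contact_force: [0.8, -0.5, 0.1]
gripper_width: 0.0006
gripper_force: 0.0
time_s: 66.35
tcp_pos: [0.5345, 0.3958, 0.1724]
eef_rot: [-179.9, 0.1, -84.1]
contact_force: [-0.2, -0.4, -0.1]
gripper_width: 0.0004
gripper_force: 0.0
t 66.3 tcp [0.5345 0.3958 0.1724] rot [-1.799e+02  1.000e-01 -8.410e+01] shift [ 6.75 -0.02  0.01]
turn [-0.02  0.02  0.04] shift after [ 6.75 -0.04  0.02]
```

```bash

python3 -m pendant '[[[0.5,0,0,0,0,0,-1],[0.5,0,0,0,0,0,-1],[0.5,0,0,0,0,0,-1],[0.5,0,0,0,0,0,-1],[0.5,0,0,0,0,0,-1],[0.5,0,0,0,0,0,-1],[0.5,0,0,0,0,0,-1],[0.5,0,0,0,0,0,-1]]]' 
python3 -m pendant '[[[0.5,0,0,0,0,0,-1],[0.5,0,0,0,0,0,-1],[0.5,0,0,0,0,0,-1],[0.5,0,0,0,0,0,-1],[0.5,0,0,0,0,0,-1],[0.25,0,0,0,0,0,-1],[0,0,0,0,0,0,-1],[0,0,0,0,0,0,-1]]]' 
python3 -m pendant '[[[0,0,0.2,0,0,0,-1],[0,0,0.2,0,0,0,-1],[0,0,0.2,0,0,0,-1],[0,0,0.2,0,0,0,-1],[0,0,0.1,0,0,0,-1],[0,0,0.1,0,0,0,-1],[0,0,0.05,0,0,0,-1],[0,0,0,0,0,0,-1]]]' 
python3 -m pendant '[[[0,0,0.05,0,0,0,-1],[0,0,0.05,0,0,0,-1],[0,0,0.05,0,0,0,-1],[0,0,0,0,0,0,-1],[0,0,0,0,0,0,-1],[0,0,0,0,0,0,-1],[0,0,0,0,0,0,-1],[0,0,0,0,0,0,-1]]]' 
python3 -c "
from h import *
go(.5487,.2615,.150,-84.3);c=cap('top');flaps(c);flaps(cap('scene'))"
```

```text
time_s: 67.15
tcp_pos: [0.5423, 0.3149, 0.1711]
eef_rot: [180.0, -0.0, -84.2]
contact_force: [-0.2, 2.3, -1.4]
gripper_width: 0.0002
gripper_force: 1.0
time_s: 67.95
tcp_pos: [0.548, 0.2611, 0.1713]
eef_rot: [180.0, -0.0, -84.2]
contact_force: [-0.5, 0.1, 0.6]
gripper_width: 0.0006
gripper_force: 0.0
time_s: 68.75
tcp_pos: [0.5479, 0.2612, 0.1512]
eef_rot: [-180.0, -0.0, -84.1]
contact_force: [-2.5, -0.9, 7.8]
gripper_width: 0.0001
gripper_force: 3.7
time_s: 69.55
tcp_pos: [0.548, 0.2611, 0.1509]
eef_rot: [-179.9, 0.0, -84.1]
contact_force: [-11.6, -2.8, 25.7]
gripper_width: 0.0003
gripper_force: 12.8
t 69.5 tcp [0.548  0.2611 0.1509] rot [-179.9    0.   -84.1] shift [-0.01 -0.04  0.05]
turn [-0.03  0.01  0.05] shift after [-0.01 -0.04  0.05]
L 69 angle deg 5.5 edge y z 0.009 0.129 edge ang 4.5
R 784 angle deg 6.7 edge y z 0.011 0.128 edge ang 3.8
L 771 angle deg 7.0 edge y z 0.017 0.128 edge ang 4.3
R 734 angle deg 6.3 edge y z 0.006 0.128 edge ang 3.7
```

Both flaps are down against their stops. I'll back the arm away and do a final check.

```bash

python3 -m pendant '[[[0,0,-0.3,0,0,0,-1],[0,0,-1,0,0,0,-1],[0,0,-1,0,0,0,-1],[0,0,-1,0,0,0,-1],[0,0,-1,0,0,0,-1],[-1,0.6,-1,0,0,0,-1],[-1,0.6,0,0,0,0,-1],[-1,0.6,0,0,0,0,-1]]]' 
python3 -m pendant '[[[-1,0.6,0,0,0,0,-1],[-1,0.6,0,0,0,0,-1],[-1,0.6,0,0,0,0,-1],[-1,0.6,0,0,0,0,-1],[-1,0.6,0,0,0,0,-1],[-1,0.6,0,0,0,0,-1],[-1,0.6,0,0,0,0,-1],[0,0,0,0,0,0,-1]]]' 
python3 -c "
from h import *
c=cap('top');flaps(c);heads(c,.108);holes(c);s=cap('scene');flaps(s);cv2.imwrite('pics/end.png',np.hstack([cv2.resize(x['frame'],(400,300)) for x in (c,s)]))"
```

```text
time_s: 70.45
tcp_pos: [0.5058, 0.318, 0.2541]
eef_rot: [-179.9, 0.1, -84.2]
contact_force: [0.4, 0.3, -0.9]
gripper_width: 0.0004
gripper_force: 0.0
time_s: 71.25
tcp_pos: [0.4069, 0.4498, 0.253]
eef_rot: [180.0, 0.0, -84.0]
contact_force: [-0.1, 0.4, -0.3]
gripper_width: 0.0008
gripper_force: 0.0
L 776 angle deg 6.6 edge y z 0.011 0.129 edge ang 4.3
R 791 angle deg 6.8 edge y z 0.011 0.128 edge ang 3.8
red [350.3 117.9] 970 [ 0.7679 -0.2484  0.108 ] z [0.0049 0.0453 0.0685]
red [139.7 116.6] 432 [0.7723 0.3045 0.108 ] z [0.1589 0.1603 0.1617]
red [295.9 174.1] 77 [ 0.6173 -0.1008  0.108 ] z [0.105  0.1079 0.1096]
red [354.5 179.2] 78 [ 0.6031 -0.2519  0.108 ] z [0.1047 0.1073 0.1091]
red [363.8 230.9] 83 [ 0.4699 -0.269   0.108 ] z [0.1052 0.1076 0.1093]
red [298.1 238.3] 77 [ 0.4526 -0.1021  0.108 ] z [0.1051 0.1077 0.1089]
hole px [291.3 176.5] area 24 hole [ 0.6167 -0.0921  0.08  ] rect [ 0.619  -0.1013] [0.057 0.075]
hole px [349.1 180.9] area 40 hole [ 0.6042 -0.2451  0.08  ] rect [ 0.605  -0.2527] [0.076 0.059]
hole px [357.9 231.2] area 41 hole [ 0.4713 -0.262   0.08  ] rect [ 0.471  -0.2696] [0.056 0.077]
hole px [292.4 237.3] area 19 hole [ 0.4566 -0.0913  0.08  ] rect [ 0.4534 -0.1028] [0.056 0.074]
L 1010 angle deg 7.1 edge y z 0.017 0.128 edge ang 4.3
R 876 angle deg 5.9 edge y z 0.006 0.129 edge ang 3.9
```

View pics/end.png

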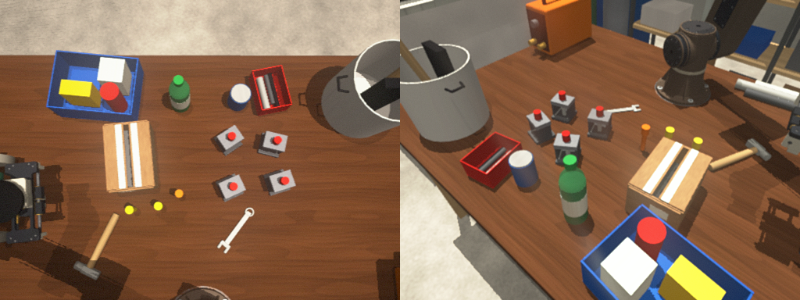

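The picture shows both flaps flat (carton at px (130,155) in the left half). A red pin head sits on each of the four brackets at (231,137), (272,142), (233,187) and (282,182), and the bystanders are untouched.

```bash
python3 -c "
from plant import r
print(r.close_job())"
```

```text
the job is handed in; nothing more can be done
None
```

The job is handed in: all four brackets have a pin seated to its head (so no spares were left in the carton), both flaps are folded shut flat, and the bottle, tin and look-alike pins were left alone.

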